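# Set the repaired clocks running on the run-in stand

### The job

Get the run-in test going: first swing the stand's red brace leg right out until it clicks home at its end stop. Then stand every table clock upright in the stand's tray, one to a bay, and wind the timer's brass key clockwise, a part-turn at a time, until it is fully wound; last of all, throw the timer's start lever fully over. Do not shove the tin, pot, eyeglass or screwdriver about.

Things in the scene. Friction and masses are not known exactly. Their poses are not given: they have to be found in the camera images.
- stand: run-in stand, fixed, its yaw varies: blue and grey tray 148 (x) x 154 (y) mm, 26 mm high, divided into 2 x 2 open bays each 68 (x) x 71 (y) mm with floor 10 mm above the table and walls rising 16 mm above that floor. Origin at the centre of its underside, on the table. The brace leg lies along its -x side when folded.
- bay0 (a point): centre of the floor of the stand's bay at +x +y in the stand's frame (36 and 37.5 mm from its centre)
- bay1 (a point): centre of the floor of the stand's bay at +x -y in the stand's frame (36 and 37.5 mm from its centre)
- bay2 (a point): centre of the floor of the stand's bay at -x +y in the stand's frame (36 and 37.5 mm from its centre)
- bay3 (a point): centre of the floor of the stand's bay at -x -y in the stand's frame (36 and 37.5 mm from its centre)
- leg (a joint): swing of the red brace leg about its upright hinge: 0 folded along the stand's -x side, growing anticlockwise from above, out towards the stand's -x, to the end stop at 1.35 rad. It stays where left up to 0.85 rad; then a sprung ball resists to about 1.13 rad (up to about 6 N at the post, pushing back). Swing it right to the stop; the ball then holds it.
- leg_hinge (a point): point on the leg's hinge axis, 30 mm above the table
- leg_post (a point): centre of the top end of the black upright post on the leg: post 16 mm diameter, 100 mm from the hinge axis, top 76 mm above the table, standing 42 mm clear above the leg's bar (bar top at 34 mm). Leg's foot ends 135 mm from the hinge.
- timer: clockwork test timer, fixed, yaw varies: dark wooden case 120 (x) x 200 (y) mm, top plate 50 mm above the table; winding key near its -y end, start lever near its +y end. Origin at the centre of its underside.
- key (a joint): turn of the brass winding key, growing clockwise seen from above: starts at 0 to 0.6 rad (run down), stop when fully wound at 7.0 rad (a little over one turn). The spring makes it stiffer as it winds (about 0.16 to 0.28 N m); its ratchet keeps it where it is left.
- key_grip (a point): middle of the key's flat bow, on its upright axis, 92 mm above the table. The bow is 46 mm long (this point's x), 9 mm thick (this point's y), from 78 to 106 mm above the table. The point turns with the key. Below it is a round boss 36 mm across, top 64 mm above the table.
- lever (a joint): start lever: 0 leaning to the timer's -x (off), 1.0 rad leaning to its +x (running). It stays where it is left and takes about 1 N at the ball.
- lever_tip (a point): centre of the lever's red ball, 26 mm diameter, 55 mm from its level pivot axis (along the timer's y), which is 72 mm above the table; off, the ball is about 26 mm to the -x side of the pivot and 121 mm above the table, on, as far to the +x side
- clock_red: red table clock: a block 40 (its x) x 60 (its y) x 64 mm tall, 0.25 kg, standing upright on the table at the start; white dial on its -x face; origin at the centre of its underside, z up. Grip it from above across the 40 mm depth (its x). May be absent (None).
- clock_white: white table clock: a block 40 (its x) x 60 (its y) x 64 mm tall, 0.25 kg, standing upright on the table at the start; white dial on its -x face; origin at the centre of its underside, z up. Grip it from above across the 40 mm depth (its x). May be absent (None).
- clock_green: green table clock: a block 40 (its x) x 60 (its y) x 64 mm tall, 0.25 kg, standing upright on the table at the start; white dial on its -x face; origin at the centre of its underside, z up. Grip it from above across the 40 mm depth (its x). May be absent (None).
- clock_black: black table clock: a block 40 (its x) x 60 (its y) x 64 mm tall, 0.25 kg, standing upright on the table at the start; white dial on its -x face; origin at the centre of its underside, z up. Grip it from above across the 40 mm depth (its x). May be absent (None).
- tin: bystander: flat grey metal tin, 40 mm diameter, 20 mm high, origin under its centre
- red_pot: bystander: orange pot, 44 mm diameter, 30 mm high, origin under its centre
- loupe: bystander: black eyeglass, 40 mm diameter, 36 mm high, origin under its centre
- screwdriver: bystander: screwdriver with yellow handle, 160 mm long along its x, lying, 26 mm high, origin under its centre
Not all that is in view belongs to the job. What is shaped like the clock_black but purple is not meant. Of the things that look like the clock_red, the smaller one is meant.

How it is judged:
By the outcome, as a careful person would: the job done as asked, in the order asked, and still so for the second after the job is handed in, with the robot touching nothing.
Of clock_red, clock_white, clock_green, clock_black only 2 to 4 are there at a start; the rules pass over those that are not, and their reading is None.
At some moment in a run one of clock_red, clock_white, clock_green, clock_black may be knocked a few centimetres aside while the robot is not near it.
It also fails if it takes over 210 s, if anything falls off the work surface, if the arm or the gripper's body presses on something with over 40 N, if the wrist force passes 120 N, or if a joint passes its speed limit or range.

### The arm

A 6-joint arm with a two-finger parallel gripper is mounted at the origin on the work surface. World frame = base frame: x ahead of the robot, y to its left, z up, the work surface at z = 0. Lengths are in m, angles in rad, forces in N, time in s.
With the tool pointing down it reaches from about 0.375 to 0.9 m from the base axis. Payload 3.1 kg.
Tool frame: the origin (TCP) lies between the finger pads; the fingertips stand 19 mm ahead of it and the grasp point (between the pads) is the TCP; z points along the fingers, y is the line along which they close (so a half turn about z gives the same grasp; the last joint's range is limited). The gripper opens to 87 mm and grips with 3 to 60 N. Pads are 19 mm wide; open, the fingers measure 117 mm over their backs; the gripper's body (75 mm by 190 mm) begins 51 mm behind the grasp point.
Start: joints at [0.923, 0.527, 1.433, -0, 1.181, -0.178], TCP at [0.282, 0.558, 0.242] pointing down, gripper open.
Joint ranges: [-3.08, 3.08], [-0.75, 2.2], [0.22, 2.44], [-1.43, 4.57], [0, 2.65], [-2.85, 2.85]. Speed limits (rad/s): [2.79, 2.79, 3.14, 3.14, 3.14, 3.14].

### API

Orientations are given as a unit quaternion [x, y, z, w].
In Python, from rig import telemetry, viewer, hand_in gives the robot as it stands. The module is installed in compiled form; this text tells all that it offers.
- The arm moves only by the shell command python3 -m creep 'ROWS' [FORCE]. ROWS is JSON, a list of rows, each an object with "translation": the shift along the tool's x, y, z in mm, a list of three; "roll": the turn about the tool's z in degrees; "gripper": the finger opening in mm, from 0 to 87. In form: [{"translation": [tx, ty, tz], "roll": roll, "gripper": gripper}, ...]. A call has 1 to 5 rows; each row is the pose to reach, as a shift and turn from the pose commanded when the call began, along the tool's axes at that moment; what a row does not reach only later rows make up. A row lasts 1/12 s, in which the tool goes at most 41.7 mm and 7.16 degrees, less where a joint would pass 70% of its speed; a pose out of reach is approached as far as the arm can. A call with a gripper value outside its range is refused whole. The fingers move at their own pace and stop on an object; FORCE is the grip in N (left out, the last holds). Time passes only in rows, so rows that repeat a pose let the fingers close. It gives the time, the measured TCP pose, the force, the opening and the grip force at its end, in the units of the state.
- telemetry.get_obs(): the state, without advancing time (a new reading comes with each control period).
- viewer.camera(name): name is "scene" or "top" or "wrist"; returns the picture (400x640x3 uint8, blue, green, red); there is no depth.
- viewer.camera_info(name): a dict with "intrinsics" (3x3 intrinsics, pixels), "k1" (the pictures are not rectified: a ray, as slopes to the right and down, at radius r is drawn at 1 + k1 r^2 times it, then the intrinsics apply), "rvec" (rotation vector, rad) and "tvec" (3), from world to camera coordinates, as OpenCV has them; the wrist camera has in their place "hand_eye" (4x4, takes a point from camera to tool coordinates, whose origin is the TCP and whose axes are the flange's). Camera axes: x right, y down, z forward; pixel columns grow to the right and rows downward; lengths in m; the calibration is good to about 2 mm. A picture is of the moment at which its call begins: read the wrist's pose just before it. camera_info takes no time and is no camera call.
- hand_in(): hands the job in; it is judged then, once.
Trained networks look in the newest picture that a camera, given by its name, has taken for a name from the list of things; names that differ only in an ending like _2 or _b are one class to them, and where a whole thing is asked for, a point or a joint stands for the part that bears it (a point fixed in the world has none). Each returns a list of dicts, best first, with "p" (0 to 1); they miss things now and then, are a little off and sometimes report something else, mostly with a low value. They report only what shows in the picture. A call takes as long as a camera call. They do not tell look-alikes from the thing itself.
- viewer.recognise(camera, thing): "bbox" ([left, top, width, height] in pixels, round what is visible of it).
The state is a dict: "time": time; "q": joint angles; "joint_velocities": joint speeds; "joint_torque": joint torques, N m; "position": TCP position; "tool_rot": TCP orientation; "ft_force": force on the tool from outside, world axes, zero at the start; "moment": the same for the moment, N m; "grip_width": finger opening in m; "grip_force": force on a finger pad.
Only numpy, scipy, OpenCV 4.12 (cv2) and the standard library are available. Lean on these libraries where they do the work, as an engineer would, in place of code of your own. Each camera call takes 0.05 s, during which the arm holds its last target. There are 200 camera calls.

## Working session

There is one attempt and no reset: what is moved stays moved. The work goes in short steps, Python scripts to look and compute and a shell command to move; the robot and the scene stay as the last step left them, time stands still between calls to the robot, and variables do not carry over. Pictures are saved under pics/ and viewed, at most 14 in all, crops included, and the job is handed in when it is done.

```bash
mkdir -p pics
python3 - <<'E'
from rig import telemetry, viewer
import cv2,json
for n in("scene","top","wrist"):
    im=viewer.camera(n); cv2.imwrite(f"pics/{n}0.png",im)
    i=viewer.camera_info(n); print(n,{k:(v.tolist() if hasattr(v,'tolist') else v) for k,v in i.items()})
    if n!="wrist":
        for t in ["stand","leg_post","timer","key_grip","lever_tip","clock_red","clock_white","clock_green","clock_black","tin","red_pot","loupe","screwdriver"]:
            print(t,[(round(d["p"],2),[round(x) for x in d["bbox"]]) for d in viewer.recognise(n,t)][:4])
print(telemetry.get_obs())
E
```

```text
scene {'intrinsics': [[420.9240861299988, 0.0, 321.0416907191566], [0.0, 420.9240861299988, 203.3833529613007], [0.0, 0.0, 1.0]], 'k1': -0.010523624520902726, 'rvec': [1.1379506390462029, 2.349279281390584, -1.0055600550391723], 'tvec': [0.3060399770973709, -0.23237555593218762, 1.3595046761706648]}
stand [(0.97, [181, 156, 86, 63]), (0.45, [295, 210, 15, 15])]
leg_post [(0.94, [227, 163, 37, 24])]
timer [(0.71, [324, 245, 109, 91]), (0.28, [347, 248, 22, 17]), (0.22, [406, 261, 20, 22])]
key_grip [(0.48, [348, 248, 21, 19]), (0.38, [424, 242, 32, 38])]
lever_tip [(0.51, [410, 258, 14, 25])]
clock_red [(0.79, [201, 214, 39, 57]), (0.57, [261, 217, 32, 34])]
clock_white []
clock_green []
clock_black [(0.95, [432, 206, 26, 37]), (0.74, [469, 262, 38, 46]), (0.73, [424, 244, 34, 39]), (0.61, [263, 216, 32, 37])]
tin [(0.55, [295, 210, 14, 18]), (0.21, [182, 156, 86, 60])]
red_pot [(0.88, [321, 304, 21, 27])]
loupe [(0.95, [356, 330, 25, 25]), (0.22, [350, 250, 21, 14])]
screwdriver [(0.7, [218, 254, 60, 48])]
top {'intrinsics': [[378.3930565935984, 0.0, 318.1827318879991], [0.0, 378.393
[... 1292 characters left out ...]
 9.23508308e-01,  5.27488190e-01,  1.43268368e+00,  2.25800525e-05,
        1.18140075e+00, -1.78501376e-01]), 'joint_velocities': array([-5.83569000e-04,  2.37496064e-03, -9.32156975e-05,  8.08805501e-04,
       -2.43668570e-04,  4.89032105e-04]), 'joint_torque': array([-1.31436579e-05, -4.40002048e+01, -1.76981431e+01,  6.34303875e-02,
        5.05626225e-02, -4.43321949e-05]), 'position': array([0.28233891, 0.55757864, 0.24156087]), 'tool_rot': array([ 2.32257108e-01,  9.72654428e-01,  1.33666328e-05, -5.54755440e-06]), 'ft_force': array([-0.17395267,  0.54464878, -0.93318312]), 'moment': array([-0.04224951, -0.02896928,  0.03200673]), 'grip_force': 0.0, 'grip_width': 0.08720082633672956}
```

View pics/scene0.png

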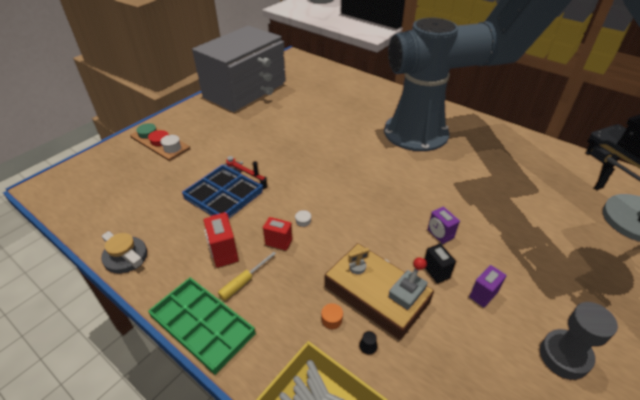

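```bash
python3 -c "
import cv2
a=cv2.imread('pics/top0.png')[100:300,150:460];cv2.imwrite('pics/top0c.png',cv2.resize(a,None,fx=2.55,fy=2.55,interpolation=cv2.INTER_CUBIC))"
```

```text
(no output)
```

View pics/top0c.png

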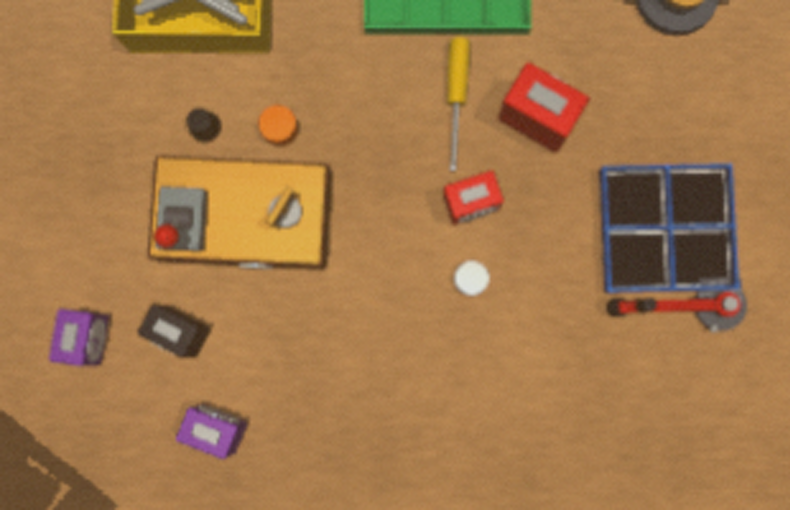

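```bash
cat > h.py <<'E'
import numpy as np, cv2
from scipy.spatial.transform import Rotation as R
from rig import telemetry, viewer
def pose():
    o=telemetry.get_obs(); return np.array(o["position"]),R.from_quat(o["tool_rot"]).as_matrix()
def ray(cam,uv,P=None):
    i=viewer.camera_info(cam); K=np.array(i["intrinsics"])
    s=cv2.undistortPoints(np.array([[uv]],float),K,np.array([i["k1"],0,0,0.]))[0,0]; d=np.array([s[0],s[1],1.])
    if cam=="wrist":
        p,Rt=P if P is not None else pose(); H=np.array(i["hand_eye"])
        return p+Rt@H[:3,3], Rt@H[:3,:3]@d
    Rc=cv2.Rodrigues(np.array(i["rvec"]))[0]; return -Rc.T@np.array(i["tvec"]), Rc.T@d
def onz(cam,uv,z,P=None):
    o,d=ray(cam,uv,P); return o+d*(z-o[2])/d[2]
def tri(*rs):
    A=0;b=0
    for o,d in rs:
        d=d/np.linalg.norm(d); M=np.eye(3)-np.outer(d,d); A=A+M; b=b+M@o
    x=np.linalg.solve(A,b); return x,[float(np.linalg.norm(np.cross(x-o,d/np.linalg.norm(d)))) for o,d in rs]
def proj(cam,X,P=None):
    i=viewer.camera_info(cam); K=np.array(i["intrinsics"]); X=np.array(X,float)
    if cam=="wrist":
        p,Rt=P if P is not None else pose(); H=np.array(i["hand_eye"]); c=H[:3,:3].T@(Rt.T@(X-p)-H[:3,3])
    else: c=cv2.Rodrigues(np.array(i["rvec"]))[0]@X+np.array(i["tvec"])
    s=c[:2]/c[2]; s=s*(1+i["k1"]*(s@s)); return K[:2,:2]@s+K[:2,2]
def go(target,closedir=None):
    """shift in tool axes (mm); roll deg so tool y lies along world angle closedir (rad), mod pi"""
    p,Rt=pose(); t=Rt.T@(np.array(target)-p)*1e3; out=[t.round(1)]
    if closedir is not None:
        cur=np.arctan2(Rt[1,1],Rt[0,1]); d=(closedir-cur+np.pi/2)%np.pi-np.pi/2; out.append(round(float(-np.degrees(d)),1))
    print("shift",*out, "q6",round(float(telemetry.get_obs()["q"][5]),2))
E
python3 - <<'E'
from h import *
np.set_printoptions(precision=4,suppress=True)
c=lambda u,v:(150+u/2.55,100+v/2.55)
for n,uv,z in [("hinge",c(730,303),.034),("post",c(645,305),.07),("tray1",c(602,168),.026),("t2",c(733,165),.026),("t3",c(737,288),.026),("t4",c(606,291),.026),("red",c(474,192),.064),("black",c(168,328),.064),
 ("T1",c(157,157),.05),("T2",c(328,164),.05),("T3",c(322,266),.05),("T4",c(150,257),.05),("key",c(280,207),.106),("ball",c(166,236),.121),("tin",c(471,278),.02),("purple",c(80,337),.06),("purple2",c(210,433),.06),("sd",c(453,168),.01)]:
    print(n,onz("top",uv,z))
print("post tri",tri(ray("top",c(645,305)),ray("scene",(256,169))))
print("red tri",tri(ray("top",c(474,192)),ray("scene",(280,225))))
E
```

```text
hinge [ 0.5006 -0.3276  0.034 ]
post [ 0.496  -0.2205  0.07  ]
tray1 [ 0.6588 -0.1829  0.026 ]
t2 [ 0.6637 -0.3381  0.026 ]
t3 [ 0.5185 -0.3388  0.026 ]
t4 [ 0.5143 -0.1857  0.026 ]
red [ 0.6228 -0.0305  0.064 ]
black [0.4678 0.3095 0.064 ]
T1 [0.6634 0.3321 0.05  ]
T2 [0.6564 0.1359 0.05  ]
T3 [0.5392 0.1409 0.05  ]
T4 [0.5483 0.3361 0.05  ]
key [0.5979 0.1816 0.106 ]
ball [0.5638 0.2999 0.121 ]
tin [ 0.5289 -0.0295  0.02  ]
purple [0.4572 0.4086 0.06  ]
purple2 [0.3525 0.2606 0.06  ]
sd [ 0.6605 -0.0086  0.01  ]
post tri (array([ 0.4965, -0.2249,  0.0473]), [0.0011195676243361873, 0.0011195676243363818])
red tri (array([ 0.6207, -0.027 ,  0.059 ]), [0.004650662066408459, 0.0046506620664082616])
```

Top view: the small red clock is at crop (474,197), the big red decoy at (545,107). The black clock is at (174,330) and the purple decoys at (80,337) and (212,430). White and green are absent; the white disc at (471,278) is the tin. In the scene view, small red is (277,233), big red (220,238), black (440,262), purple (443,224) and (488,286). I choose small red and black. I start with the leg.

```bash
R='' 
python3 -m creep '[{"translation":[-25,-32,0],"roll":0,"gripper":40},{"translation":[-51,-64,0],"roll":0,"gripper":40},{"translation":[-77,-95,0],"roll":0,"gripper":40},{"translation":[-102,-127,0],"roll":0,"gripper":40},{"translation":[-128,-159,0],"roll":0,"gripper":40}]' 10
python3 -m creep '[{"translation":[-25,-32,0],"roll":0,"gripper":40},{"translation":[-51,-64,0],"roll":0,"gripper":40},{"translation":[-77,-95,0],"roll":0,"gripper":40},{"translation":[-102,-127,0],"roll":0,"gripper":40},{"translation":[-128,-159,0],"roll":0,"gripper":40}]'
python3 -m creep '[{"translation":[-25,-32,0],"roll":0,"gripper":40},{"translation":[-51,-64,0],"roll":0,"gripper":40},{"translation":[-77,-95,0],"roll":0,"gripper":40},{"translation":[-102,-127,0],"roll":0,"gripper":40},{"translation":[-128,-159,0],"roll":0,"gripper":40}]'
python3 -m creep '[{"translation":[-25,-32,0],"roll":0,"gripper":40},{"translation":[-51,-64,0],"roll":0,"gripper":40},{"translation":[-77,-95,0],"roll":0,"gripper":40},{"translation":[-102,-127,0],"roll":0,"gripper":40},{"translation":[-128,-159,0],"roll":0,"gripper":40}]'
python3 -m creep '[{"translation":[0,0,0],"roll":7,"gripper":40},{"translation":[0,0,0],"roll":14,"gripper":40},{"translation":[0,0,0],"roll":21,"gripper":40},{"translation":[0,0,0],"roll":28,"gripper":40},{"translation":[0,0,0],"roll":35,"gripper":40}]'
python3 -m creep '[{"translation":[0,0,0],"roll":7,"gripper":40},{"translation":[0,0,0],"roll":14,"gripper":40},{"translation":[0,0,0],"roll":21,"gripper":40},{"translation":[0,0,0],"roll":28,"gripper":40},{"translation":[0,0,0],"roll":28,"gripper":40}]'
python3 - <<'E'
from h import *
P=pose(); print(P[0]); im=viewer.camera("wrist"); cv2.imwrite("pics/w1.png",im)
for t in("leg_post","stand"): print(t,[(round(d["p"],2),d["bbox"]) for d in viewer.recognise("wrist",t)][:3])
for X in([.4965,-.2225,.076],[.5006,-.3276,.034]): print(proj("wrist",X,P))
E
```

```text
time: 1.87
position: [0.3246, 0.3563, 0.2417]
tool_rot: [0.232, 0.973, 0.0, 0.0]
ft_force: [0.7, 0.6, -0.2]
grip_width: 0.0615
grip_force: 0.0
time: 2.28
position: [0.3671, 0.1565, 0.2419]
tool_rot: [0.232, 0.973, 0.0, 0.0]
ft_force: [0.2, 0.2, -0.1]
grip_width: 0.0407
grip_force: 0.0
time: 2.7
position: [0.4094, -0.0435, 0.2419]
tool_rot: [0.232, 0.973, 0.0, 0.0]
ft_force: [0.2, 0.4, 0.2]
grip_width: 0.04
grip_force: 0.0
time: 3.12
position: [0.4517, -0.2433, 0.2417]
tool_rot: [0.233, 0.973, 0.0, 0.0]
ft_force: [0.6, 0.2, 0.7]
grip_width: 0.0401
grip_force: 0.0
time: 3.53
position: [0.4517, -0.2414, 0.2416]
tool_rot: [0.517, 0.856, -0.0, 0.0]
ft_force: [-0.1, 0.1, 0.4]
grip_width: 0.0402
grip_force: 0.0
time: 3.95
position: [0.4518, -0.2412, 0.2417]
tool_rot: [0.707, 0.707, 0.0, 0.0]
ft_force: [-0.0, -0.4, 0.2]
grip_width: 0.0401
grip_force: 0.0
[ 0.45182737 -0.24121323  0.24167816]
leg_post [(0.59, [351.5, 130.5, 24.2, 111.7])]
stand [(0.89, [341.2, 126.9, 157.1, 119.3])]
[365.73211819 164.83616653]
[361.37966055 239.31289131]
```

View pics/w1.png

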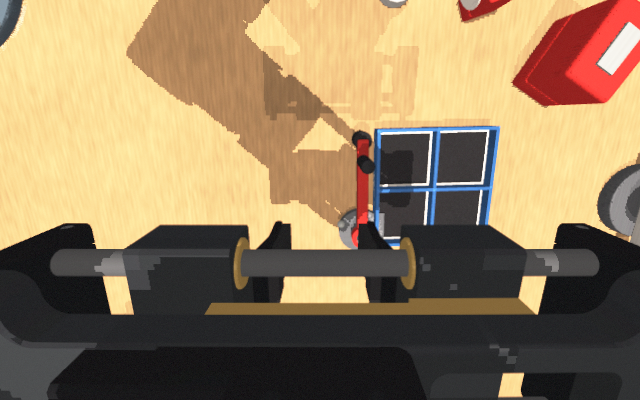

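The wrist view shows the leg post top at about (369,167), where I predicted it, with the red leg folded along the tray's near side. I descend over the post.

```bash
python3 -m creep '[{"translation":[9,23,0],"roll":0,"gripper":40},{"translation":[18,46,30],"roll":0,"gripper":40},{"translation":[18,46,70],"roll":0,"gripper":40},{"translation":[18,46,105],"roll":0,"gripper":40},{"translation":[18,46,105],"roll":0,"gripper":40}]' 10
python3 -m creep '[{"translation":[0,0,30],"roll":0,"gripper":40},{"translation":[0,0,60],"roll":0,"gripper":40},{"translation":[0,0,77],"roll":0,"gripper":40},{"translation":[0,0,77],"roll":0,"gripper":5},{"translation":[0,0,77],"roll":0,"gripper":5}]' 8
python3 -m creep '[{"translation":[0,0,0],"roll":0,"gripper":5},{"translation":[0,0,0],"roll":0,"gripper":5},{"translation":[0,0,0],"roll":0,"gripper":5}]' 8
```

```text
time: 4.52
position: [0.4941, -0.2201, 0.1305]
tool_rot: [0.705, 0.709, -0.001, -0.007]
ft_force: [-1.2, -0.1, 0.3]
grip_width: 0.0401
grip_force: 0.0
time: 4.93
position: [0.498, -0.2234, 0.0603]
tool_rot: [0.706, 0.708, -0.0, 0.0]
ft_force: [1.0, -0.1, 1.2]
grip_width: 0.0329
grip_force: 0.0
time: 5.18
position: [0.4986, -0.2238, 0.0614]
tool_rot: [0.706, 0.708, 0.0, 0.002]
ft_force: [-0.6, -0.1, 3.4]
grip_width: 0.0156
grip_force: 8.0
```

```bash
for i in 1 2; do python3 -m creep '[{"translation":[-0.7,-12.2,0],"roll":-7,"gripper":5},{"translation":[-3,-24.2,0],"roll":-14,"gripper":5},{"translation":[-6.6,-35.8,0],"roll":-21,"gripper":5},{"translation":[-11.7,-46.9,0],"roll":-28,"gripper":5},{"translation":[-18.1,-57.4,0],"roll":-35,"gripper":5}]' 20; done
python3 -m creep '[{"translation":[-0.2,-6,0],"roll":-3.5,"gripper":5},{"translation":[-0.7,-12.2,0],"roll":-7,"gripper":5},{"translation":[-1,-15,0],"roll":-8.5,"gripper":5},{"translation":[-1,-15,0],"roll":-8.5,"gripper":5},{"translation":[-1,-15,0],"roll":-8.5,"gripper":5}]'
```

```text
time: 5.6
position: [0.442, -0.2433, 0.0614]
tool_rot: [0.458, 0.889, -0.001, 0.004]
ft_force: [1.9, -2.6, 0.7]
grip_width: 0.0157
grip_force: 20.0
time: 6.02
position: [0.4066, -0.2917, 0.0616]
tool_rot: [0.17, 0.985, -0.002, 0.004]
ft_force: [6.8, -0.3, 0.5]
grip_width: 0.0152
grip_force: 20.0
time: 6.43
position: [0.4031, -0.3045, 0.0614]
tool_rot: [0.101, 0.995, -0.001, 0.004]
ft_force: [9.1, 5.3, 2.4]
grip_width: 0.0154
grip_force: 20.0
```

```bash
python3 -m creep '[{"translation":[0,-2,0],"roll":-1,"gripper":5},{"translation":[0,-4,0],"roll":-2,"gripper":5},{"translation":[0,-4,0],"roll":-2,"gripper":5},{"translation":[0,-4,0],"roll":-2,"gripper":5}]'
python3 -m creep '[{"translation":[0,0,0],"roll":0,"gripper":40},{"translation":[0,0,0],"roll":0,"gripper":40},{"translation":[0,0,-20],"roll":0,"gripper":40},{"translation":[0,0,-60],"roll":0,"gripper":40},{"translation":[0,0,-100],"roll":0,"gripper":40}]'
python3 -m creep '[{"translation":[0,0,-40],"roll":0,"gripper":60},{"translation":[0,0,-80],"roll":0,"gripper":87},{"translation":[-40,0,-80],"roll":0,"gripper":87},{"translation":[-80,0,-80],"roll":0,"gripper":87},{"translation":[-120,0,-80],"roll":0,"gripper":87}]'
python3 - <<'E'
from h import *
im=viewer.camera("top"); cv2.imwrite("pics/top1.png",cv2.resize(im[100:300,280:460],None,fx=3,fy=3))
P=pose();print(P[0]);im=viewer.camera("wrist"); cv2.imwrite("pics/w2.png",im)
H=np.array([.5005,-.3238,.0])
for th in(1.2,1.35):
  a=th+.019;X=H+np.array([-.1*np.sin(a),.1*np.cos(a),.076]); print(th,proj("wrist",X,P),proj("top",X))
E
```

```text
time: 6.77
position: [0.4031, -0.3048, 0.0613]
tool_rot: [0.085, 0.996, 0.001, 0.004]
ft_force: [17.8, 14.6, 5.4]
grip_width: 0.0152
grip_force: 20.0
time: 7.18
position: [0.3982, -0.3068, 0.1604]
tool_rot: [0.081, 0.997, 0.001, -0.001]
ft_force: [0.6, -0.6, 0.3]
grip_width: 0.0374
grip_force: 0.0
time: 7.6
position: [0.5186, -0.3278, 0.243]
tool_rot: [0.082, 0.997, -0.002, 0.002]
ft_force: [-1.0, -0.9, -0.1]
grip_width: 0.0654
grip_force: 0.0
[ 0.52677279 -0.33006103  0.24232841]
1.2 [347.45826097  54.82552884] [428.3687229  251.51386923]
1.35 [332.14533748  52.91472989] [433.49791866 252.99591487]
```

View pics/w2.png

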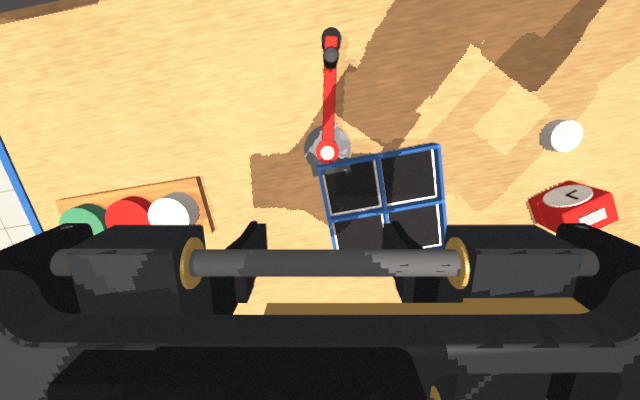

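The leg is against its stop: the post shows at (331,53), which matches 1.35 rad, and the force rose with no further motion. The red clock shows at (573,205). I move over it to measure.

```bash
python3 -m creep '[{"translation":[-13,32,0],"roll":0,"gripper":87},{"translation":[-27,64,0],"roll":0,"gripper":87},{"translation":[-40,96,0],"roll":0,"gripper":87},{"translation":[-53,128,0],"roll":0,"gripper":87},{"translation":[-67,160,0],"roll":0,"gripper":87}]'
python3 -m creep '[{"translation":[-13,32,0],"roll":0,"gripper":87},{"translation":[-27,64,0],"roll":0,"gripper":87},{"translation":[-40,96,0],"roll":0,"gripper":87},{"translation":[-67,156,0],"roll":0,"gripper":87},{"translation":[-67,156,0],"roll":0,"gripper":87}]'
python3 -m creep '[{"translation":[0,0,0],"roll":0,"gripper":87},{"translation":[0,0,0],"roll":0,"gripper":87}]'
cat > seg.py <<'E'
from h import *
import sys
def red(im):
    h=cv2.cvtColor(im,cv2.COLOR_BGR2HSV); return (((h[...,0]<6)|(h[...,0]>172))&(h[...,1]>150)&(h[...,2]>60)).astype(np.uint8)
E
python3 - <<'E'
from seg import *
P=pose();print(P[0]);im=viewer.camera("wrist"); cv2.imwrite("pics/w3.png",im)
for t in("clock_red","stand"): print(t,[(round(d["p"],2),d["bbox"]) for d in viewer.recognise("wrist",t)][:3])
E
```

```text
time: 8.12
position: [0.6088, -0.1788, 0.2401]
tool_rot: [0.082, 0.997, -0.0, -0.0]
ft_force: [0.7, -0.1, 0.5]
grip_width: 0.0864
grip_force: 0.0
time: 8.53
position: [0.7016, -0.0337, 0.2403]
tool_rot: [0.081, 0.997, 0.001, 0.0]
ft_force: [0.6, -0.9, -0.4]
grip_width: 0.087
grip_force: 0.0
time: 8.7
position: [0.7004, -0.0359, 0.2397]
tool_rot: [0.08, 0.997, -0.0, -0.0]
ft_force: [-0.5, -0.5, -0.0]
grip_width: 0.087
grip_force: 0.0
[ 0.70036024 -0.03594182  0.23970799]
clock_red [(0.96, [288.1, 79.4, 63.1, 62.3]), (0.86, [223.3, 170.1, 88.3, 80.1]), (0.58, [520.1, 16.6, 50.4, 53.8])]
stand [(0.86, [22.9, 1.5, 185.5, 184.3])]
```

View pics/w3.png

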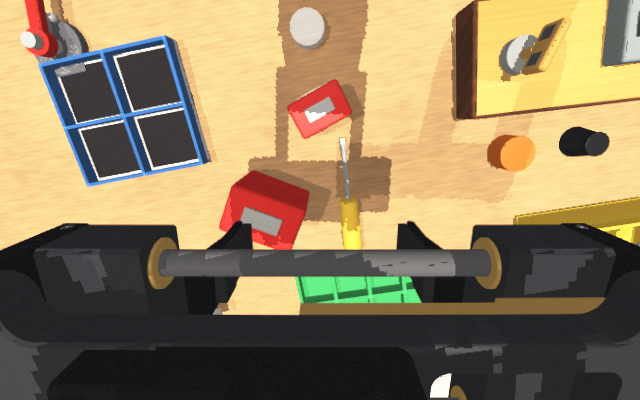

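The view shows the small red clock at (319,109) and the big red decoy at (264,210). The tray corners are at (42,65), (165,37), (208,162) and (88,186). The tin is at (307,27), the screwdriver tip at (343,140), the key at (545,50). I fit the clock model and the tray.

```bash
cat >> seg.py <<'E'
from scipy.optimize import minimize
def fit(mask,P,x0,dims=(.04,.06,.064),cam="wrist"):
    m=mask.astype(bool)
    B=np.array([[sx*dims[0]/2,sy*dims[1]/2,z] for sx in(-1,1) for sy in(-1,1) for z in(0,dims[2])])
    def hull(x):
        c,s=np.cos(x[2]),np.sin(x[2]); W=np.c_[B[:,0]*c-B[:,1]*s+x[0],B[:,0]*s+B[:,1]*c+x[1],B[:,2]]
        return cv2.convexHull(np.array([proj(cam,w,P) for w in W],np.float32))
    def f(x):
        r=np.zeros(m.shape,np.uint8); cv2.fillConvexPoly(r,np.round(hull(x)*16).astype(np.int32),1,shift=4,lineType=8); return float((r.astype(bool)^m).sum())
    best=None
    for y in np.arange(0,np.pi,np.pi/6):
        S=np.array([x0+np.array(d) for d in((0,0),(.015,0),(0,.015))]); S=np.c_[S,[y]*3]; S=np.vstack([S,[*x0,y+.3]])
        r=minimize(f,S[0],method="Nelder-Mead",options=dict(initial_simplex=S,maxiter=150))
        if best is None or r.fun<best.fun: best=r
    return best.x,best.fun,m.sum()
def blob(mask,box):
    o=np.zeros_like(mask); x,y,w,h=[int(v) for v in box]; x=max(x,0);y=max(y,0)
    o[y:y+h,x:x+w]=mask[y:y+h,x:x+w]
    c=max(cv2.findContours(cv2.morphologyEx(o,cv2.MORPH_CLOSE,np.ones((3,3),np.uint8)),cv2.RETR_EXTERNAL,cv2.CHAIN_APPROX_NONE)[0],key=cv2.contourArea); o[:]=0; cv2.drawContours(o,[c],-1,1,-1); return o
E
python3 - <<'E'
from seg import *
np.set_printoptions(precision=4,suppress=True)
P=pose(); im=cv2.imread("pics/w3.png"); m=blob(red(im),(280,72,80,78))
x,f,n=fit(m,P,np.array([.622,-.03])); print("red",x,np.degrees(x[2]),f,n)
go([x[0],x[1],.045],x[2]); go([x[0],x[1],.045],x[2]+np.pi/2)
C=[onz("wrist",u,.026,P) for u in((42,65),(165,37),(208,162),(88,186))]
C=np.array(C); print(C,C.mean(0)); 
for a,b in((0,1),(1,2),(2,3),(3,0)): d=C[b]-C[a]; print(np.linalg.norm(d),np.degrees(np.arctan2(d[1],d[0])))
t=proj("top",[x[0],x[1],.064]);print("top px pred",t,"seen",(150+474/2.55,100+193/2.55))
lab=(320,107)  # label centre on top face
print("height",tri(ray("wrist",lab,P),ray("top",(150+474/2.55,100+193/2.55))))
E
```

```text
Traceback (most recent call last):
  File "seg.py", line 17, in fit
    r=minimize(f,S[0],method="Nelder-Mead",options=dict(initial_simplex=S,maxiter=150))
  File "seg.py", line 13, in f
    r=np.zeros(m.shape,np.uint8); cv2.fillConvexPoly(r,np.round(hull(x)*16).astype(np.int32),1,shift=4,lineType=8); return float((r.astype(bool)^m).sum())
                                                                ~~~~^^^
  File "seg.py", line 11, in hull
    return cv2.convexHull(np.array([proj(cam,w,P) for w in W],np.float32))
                                    ~~~~^^^^^^^^^
  File "h.py", line 21, in proj
    i=viewer.camera_info(cam); K=np.array(i["intrinsics"]); X=np.array(X,float)
ValueError: time passes only in moves, steps and waits
```

```bash
sed -i 's/viewer.camera_info(cam)/info(cam)/; 3a import functools\n@functools.lru_cache(None)\ndef info(c): return viewer.camera_info(c)' h.py
cat > m1.py <<'E'
from seg import *
np.set_printoptions(precision=4,suppress=True)
P=pose(); im=cv2.imread("pics/w3.png"); m=blob(red(im),(280,72,80,78))
x,f,n=fit(m,P,np.array([.622,-.03])); print("red",x,np.degrees(x[2]),f,n)
go([x[0],x[1],.045],x[2]); go([x[0],x[1],.045],x[2]+np.pi/2)
C=[onz("wrist",u,.026,P) for u in((42,65),(165,37),(208,162),(88,186))]
C=np.array(C); print(C,C.mean(0)); 
for a,b in((0,1),(1,2),(2,3),(3,0)): d=C[b]-C[a]; print(np.linalg.norm(d),np.degrees(np.arctan2(d[1],d[0])))
t=proj("top",[x[0],x[1],.064]);print("top px pred",t,"seen",(150+474/2.55,100+193/2.55))
print("height",tri(ray("wrist",(320,107),P),ray("top",(150+474/2.55,100+193/2.55))))
E
python3 m1.py
```

```text
red [ 0.6229 -0.0325  3.5011] 200.5976500236243 159.0 2153
shift [ 76.7  -6.6 194.8] 60.0 q6 -1.62
shift [ 76.7  -6.6 194.8] -30.0 q6 -1.62
[[ 0.5207 -0.3384  0.026 ]
 [ 0.517  -0.1893  0.026 ]
 [ 0.6611 -0.1788  0.026 ]
 [ 0.6656 -0.3382  0.026 ]] [ 0.5911 -0.2612  0.026 ]
0.14913940352992855 91.40040743539146
0.14450423167971335 4.154790117906489
0.1595084201853709 -88.40353796755748
0.14492354624832196 -179.95340278699086
top px pred [336.6052 175.2646] seen (335.88235294117646, 175.68627450980392)
height (array([ 0.6209, -0.0305,  0.068 ]), [0.0003148270922846502, 0.00031482709228469833])
```

```bash
python3 -m creep '[{"translation":[20,-2,15],"roll":7,"gripper":55},{"translation":[40,-4,30],"roll":14,"gripper":55},{"translation":[60,-5,45],"roll":21,"gripper":55},{"translation":[76.7,-6.6,60],"roll":28,"gripper":55},{"translation":[76.7,-6.6,60],"roll":35,"gripper":55}]'
python3 -m creep '[{"translation":[0,0,0],"roll":7,"gripper":55},{"translation":[0,0,0],"roll":14,"gripper":55},{"translation":[0,0,0],"roll":21,"gripper":55},{"translation":[0,0,0],"roll":25,"gripper":55},{"translation":[0,0,0],"roll":25,"gripper":55}]'
python3 -c "
from h import *
go([.6229,-.0325,.052],np.radians(20.6)); P=pose(); im=viewer.camera('wrist'); cv2.imwrite('pics/w4.png',im)"
```

```text
time: 9.27
position: [0.617, -0.0316, 0.1764]
tool_rot: [0.381, 0.924, -0.001, -0.006]
ft_force: [-1.5, 1.5, -0.1]
grip_width: 0.062
grip_force: 0.0
time: 9.68
position: [0.6234, -0.0328, 0.1799]
tool_rot: [0.57, 0.821, -0.0, -0.0]
ft_force: [0.4, 0.1, 0.7]
grip_width: 0.0551
grip_force: 0.0
shift [  0.4  -0.3 127.9] -0.2 q6 -0.59
```

View pics/w4.png

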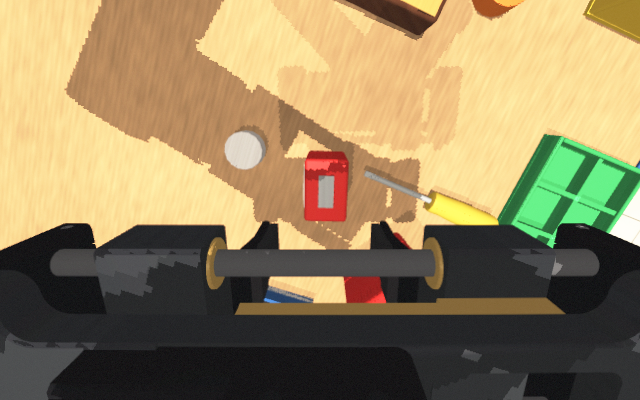

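The small red clock, at (326,187), is square to the fingers and centred between them. The screwdriver tip, at (366,172), is clear. I descend, grip and lift.

```bash
python3 -m creep '[{"translation":[0,0,35],"roll":0,"gripper":55},{"translation":[0,0,70],"roll":0,"gripper":55},{"translation":[0,0,100],"roll":0,"gripper":55},{"translation":[0,0,128],"roll":0,"gripper":55},{"translation":[0,0,128],"roll":0,"gripper":55}]'
python3 -m creep '[{"translation":[0,0,0],"roll":0,"gripper":30},{"translation":[0,0,0],"roll":0,"gripper":30},{"translation":[0,0,0],"roll":0,"gripper":30},{"translation":[0,0,0],"roll":0,"gripper":30},{"translation":[0,0,0],"roll":0,"gripper":30}]' 25
python3 -m creep '[{"translation":[0,0,-20],"roll":0,"gripper":30},{"translation":[0,0,-50],"roll":0,"gripper":30},{"translation":[0,0,-80],"roll":0,"gripper":30},{"translation":[0,0,-110],"roll":0,"gripper":30},{"translation":[0,0,-110],"roll":0,"gripper":30}]'
python3 -c "
from h import *
go([.6281,-.2978,.162],np.radians(1.5))"
```

```text
time: 10.15
position: [0.6196, -0.0311, 0.0462]
tool_rot: [0.569, 0.822, -0.002, -0.005]
ft_force: [-1.2, 0.1, -0.9]
grip_width: 0.0549
grip_force: 0.0
time: 10.57
position: [0.6256, -0.0316, 0.0539]
tool_rot: [0.569, 0.822, 0.001, 0.002]
ft_force: [-0.8, -1.1, 6.1]
grip_width: 0.0401
grip_force: 24.8
time: 10.98
position: [0.6282, -0.0316, 0.1686]
tool_rot: [0.569, 0.822, 0.003, 0.006]
ft_force: [1.4, 0.1, -1.4]
grip_width: 0.0401
grip_force: 24.8
shift [-249.   -94.1    7.3] 19.2 q6 -0.59
```

```bash
python3 -m creep '[{"translation":[-30,-11,0],"roll":0,"gripper":30},{"translation":[-62,-23,0],"roll":0,"gripper":30},{"translation":[-93,-35,0],"roll":0,"gripper":30},{"translation":[-124,-47,0],"roll":0,"gripper":30},{"translation":[-155,-58.5,0],"roll":0,"gripper":30}]'
python3 -m creep '[{"translation":[-30,-11,0],"roll":6,"gripper":30},{"translation":[-60,-23,0],"roll":12,"gripper":30},{"translation":[-94,-35.5,0],"roll":19.2,"gripper":30},{"translation":[-94,-35.5,0],"roll":19.2,"gripper":30},{"translation":[-94,-35.5,0],"roll":19.2,"gripper":30}]'
python3 -c "
from h import *
go([.6281,-.2978,.062],np.radians(1.5)); im=viewer.camera('wrist'); cv2.imwrite('pics/w5.png',im)"
```

```text
time: 11.4
position: [0.6233, -0.1976, 0.1611]
tool_rot: [0.569, 0.823, 0.0, -0.001]
ft_force: [-0.4, 0.5, -1.8]
grip_width: 0.0402
grip_force: 24.8
time: 11.82
position: [0.6232, -0.2994, 0.1608]
tool_rot: [0.699, 0.715, 0.0, -0.0]
ft_force: [-0.5, 1.1, -1.8]
grip_width: 0.0399
grip_force: 24.9
shift [ 1.4  4.9 98.8] -0.2 q6 -0.63
```

View pics/w5.png

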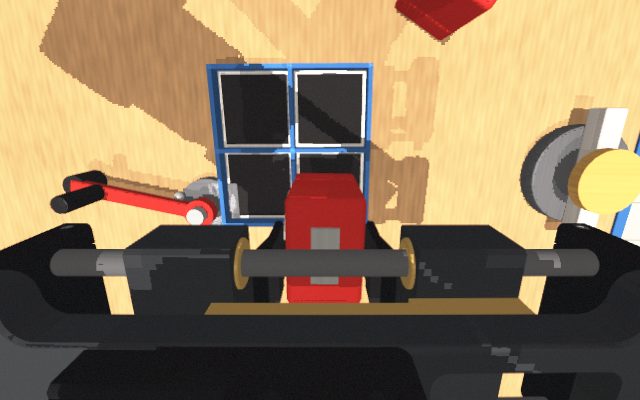

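The red clock hangs straight over the near part of the tray. The tray corners show at (208,65) and (372,64), and the centre cross at (293,150). I check the tray pose from here.

```bash
python3 -c "
from h import *
P=pose();C=[onz('wrist',u,.026,P) for u in((208,65),(372,64),(293,150),(223,223))]
for c in C: print(c.round(4))
d=C[1]-C[0];print(np.degrees(np.arctan2(d[1],d[0])),np.linalg.norm(d))"
```

```text
[ 0.5171 -0.1863  0.026 ]
[ 0.6625 -0.1821  0.026 ]
[ 0.5924 -0.2597  0.026 ]
[ 0.5208 -0.3354  0.026 ]
1.6517206856666031 0.1453974449273846
```

```bash
python3 -m creep '[{"translation":[2.5,5.5,20],"roll":0,"gripper":30},{"translation":[2.5,5.5,50],"roll":0,"gripper":30},{"translation":[2.5,5.5,75],"roll":0,"gripper":30},{"translation":[2.5,5.5,88],"roll":0,"gripper":30},{"translation":[2.5,5.5,92],"roll":0,"gripper":30}]'
python3 -m creep '[{"translation":[0,0,3],"roll":0,"gripper":30},{"translation":[0,0,5],"roll":0,"gripper":30},{"translation":[0,0,5],"roll":0,"gripper":30}]'
python3 -m creep '[{"translation":[0,0,0],"roll":0,"gripper":55},{"translation":[0,0,0],"roll":0,"gripper":55},{"translation":[0,0,0],"roll":0,"gripper":55},{"translation":[0,0,-30],"roll":0,"gripper":55},{"translation":[0,0,-70],"roll":0,"gripper":55}]'
python3 -m creep '[{"translation":[0,0,-40],"roll":0,"gripper":55},{"translation":[0,0,-80],"roll":0,"gripper":55},{"translation":[0,0,-110],"roll":0,"gripper":55},{"translation":[0,0,-110],"roll":0,"gripper":55}]'
python3 - <<'E'
from h import *
im=viewer.camera('wrist'); cv2.imwrite('pics/w6.png',im)
t=viewer.camera('top'); cv2.imwrite('pics/top2.png',t)
print([(round(d["p"],2),d["bbox"]) for d in viewer.recognise("top","clock_black")][:4])
b=max(viewer.recognise("top","clock_red"),key=lambda d:d["bbox"][0]); print(b)
P=pose(); print(P[0],P[1][:,1])
E
```

```text
time: 12.28
position: [0.629, -0.2959, 0.07]
tool_rot: [0.697, 0.718, -0.002, 0.001]
ft_force: [-5.3, -6.1, 12.2]
grip_width: 0.0398
grip_force: 25.0
time: 12.53
position: [0.6292, -0.2973, 0.0677]
tool_rot: [0.697, 0.717, -0.003, 0.002]
ft_force: [-4.9, -6.1, 7.4]
grip_width: 0.0397
grip_force: 25.0
time: 12.95
position: [0.6266, -0.2912, 0.1302]
tool_rot: [0.698, 0.716, -0.001, -0.006]
ft_force: [0.9, -0.7, 0.2]
grip_width: 0.0543
grip_force: 0.0
time: 13.28
position: [0.6333, -0.2954, 0.2531]
tool_rot: [0.698, 0.717, 0.002, 0.007]
ft_force: [1.1, -0.3, 0.8]
grip_width: 0.0551
grip_force: 0.0
[(0.72, [223.5, 260.7, 22.2, 21.8]), (0.64, [168.4, 220.7, 25.6, 19.7]), (0.57, [205.7, 215.9, 26.0, 24.7]), (0.44, [386.2, 164.4, 56.5, 58.6])]
{'bbox': [411.3, 169.5, 27.4, 14.2], 'p': 0.91}
[ 0.62854212 -0.29312268  0.24271198] [ 0.9996575   0.02600177 -0.00296349]
```

View pics/w6.png

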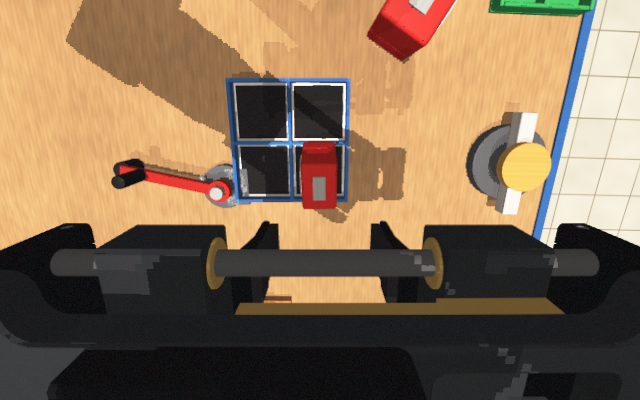

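The red clock stands in the +x −y bay at (320,175). The contact came a little high, so I fit its pose to see whether it is seated.

```bash
sed -i 's/cam="wrist"):/cam="wrist",z0=0.):/; s/z\] for sx/z+z0] for sx/' seg.py
python3 - <<'E'
from seg import *
np.set_printoptions(precision=4,suppress=True)
P=pose(); im=cv2.imread("pics/w6.png"); m=blob(red(im),(285,130,70,85))
for z0 in(0,.01,.018,.026): print(z0,*fit(m,P,np.array([.629,-.296]),z0=z0))
C=[onz('wrist',u,.026,P) for u in((228,80),(349,80),(290,142),(239,200),(348,201))]
for c in C: print(c)
E
python3 -c "
import cv2
a=cv2.imread('pics/w6.png')[60:230,200:370];cv2.imwrite('pics/w6c.png',cv2.resize(a,None,fx=3.5,fy=3.5,interpolation=cv2.INTER_CUBIC))"
```

```text
0 [ 0.6221 -0.2951  3.1771] 293.0 2321
0.01 [ 0.6225 -0.2886  0.0389] 305.0 2321
0.018 [ 0.6218 -0.2897  3.1479] 318.0 2321
0.026 [ 0.6229 -0.2872  0.039 ] 338.0 2321
[ 0.5133 -0.1859  0.026 ]
[ 0.6539 -0.1824  0.026 ]
[ 0.5852 -0.2554  0.026 ]
[ 0.5191 -0.3311  0.026 ]
[ 0.6597 -0.3286  0.026 ]
```

View pics/w6c.png

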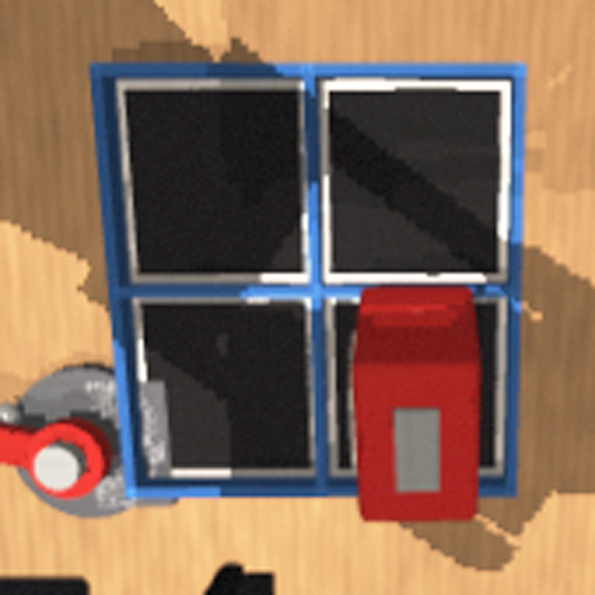

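The red front overlies the centre divider at crop (420,290), so the clock is perched on it and about 6 mm too far toward +y. I measure it again with the arm settled.

```bash
python3 -m creep '[{"translation":[0,0,0],"roll":0,"gripper":55},{"translation":[0,0,0],"roll":0,"gripper":55},{"translation":[0,0,0],"roll":0,"gripper":55},{"translation":[0,0,0],"roll":0,"gripper":55}]'
python3 - <<'E'
from seg import *
np.set_printoptions(precision=4,suppress=True)
P=pose(); print(P[0]); im=viewer.camera("wrist"); cv2.imwrite("pics/w7.png",im); m=blob(red(im),(285,130,70,85))
for z0 in(.01,.02): print(z0,*fit(m,P,np.array([.629,-.296]),z0=z0))
from scipy.ndimage import label
h=cv2.cvtColor(im,cv2.COLOR_BGR2HSV); b=((abs(h[...,0].astype(int)-108)<12)&(h[...,1]>120)&(h[...,2]>90)).astype(np.uint8); b[:,:215]=0;b[:,365:]=0;b[225:]=0
ys,xs=np.nonzero(b); print(xs.min(),xs.max(),ys.min(),ys.max())
# tray fit on outer hull
c=np.c_[xs,ys].astype(np.int32); hb=np.zeros(b.shape,np.uint8); cv2.fillConvexPoly(hb,cv2.convexHull(c),1)
print("tray",*fit(hb,P,np.array([.59,-.26]),dims=(.148,.154,.026)))
E
```

```text
time: 13.82
position: [0.6291, -0.2944, 0.2433]
tool_rot: [0.698, 0.716, -0.0, -0.001]
ft_force: [-0.8, 0.3, 0.8]
grip_width: 0.0549
grip_force: 0.0
[ 0.6291 -0.2944  0.2433]
0.01 [ 0.6295 -0.2994  3.1693] 287.0 2457
0.02 [ 0.6291 -0.2966  3.1513] 293.0 2457
230 355 81 206
tray [ 0.5916 -0.2633  0.0235] 278.0 15142
```

Run:
```python
from seg import *
np.set_printoptions(precision=4,suppress=True)
P=pose(); im=cv2.imread("pics/w7.png"); m=blob(red(im),(285,130,70,85)).astype(bool)
ys,xs=np.nonzero(m); print(xs.min(),xs.max(),ys.min(),ys.max())
B=np.array([[sx*.02,sy*.03,z] for sx in(-1,1) for sy in(-1,1) for z in(0,.064)])
def hull(x):
    W=R.from_euler("ZX",[x[2],x[4]]).apply(B)+[x[0],x[1],x[3]]
    return cv2.convexHull(np.array([proj("wrist",w,P) for w in W],np.float32))
def f(x):
    r=np.zeros(m.shape,np.uint8); cv2.fillConvexPoly(r,np.round(hull(x)*16).astype(np.int32),1,shift=4); return float((r.astype(bool)^m).sum())
for t in(-.2,0,.2):
    x0=np.array([.629,-.298,.026,.015,t]); S=np.vstack([x0,x0+np.diag([.01,.01,.1,.01,.15])])
    r=minimize(f,x0,method="Nelder-Mead",options=dict(initial_simplex=S,maxiter=400)); print(r.x,r.fun)
    mm=np.zeros(m.shape,np.uint8); cv2.fillConvexPoly(mm,np.round(hull(r.x)).astype(np.int32),1); d=mm.astype(bool)^m; print(np.nonzero(d.sum(1))[0][[0,-1]], [int((d&~m)[y:y+10].sum()) for y in range(130,215,10)],[int((d&m)[y:y+10].sum()) for y in range(130,215,10)])
```

```text
306 343 145 213
[ 0.6291 -0.2929  0.0528 -0.0069  0.2793] 148.0
[145 213] [0, 3, 2, 5, 2, 0, 0, 0, 1] [0, 46, 11, 11, 10, 10, 8, 5, 48]
[ 0.6296 -0.2902  0.0381  0.0044  0.277 ] 24.0
[145 213] [0, 7, 0, 4, 5, 0, 5, 2, 8] [0, 0, 1, 0, 0, 0, 3, 0, 0]
[ 0.6298 -0.292   0.0313  0.0061  0.2193] 57.0
[145 213] [0, 2, 0, 8, 4, 0, 5, 2, 8] [0, 29, 1, 0, 0, 0, 4, 0, 0]
```

The tilt model fits closely: 16° of tilt, with the +y edge perched on the divider. I take it lightly, ease it 7 mm toward −y, and let it drop flat.

```bash
python3 -m creep '[{"translation":[-6,0,40],"roll":0,"gripper":55},{"translation":[-6,0,80],"roll":0,"gripper":55},{"translation":[-6,0,120],"roll":0,"gripper":55},{"translation":[-6,0,160],"roll":0,"gripper":55},{"translation":[-6,0,177],"roll":0,"gripper":55}]' 4
python3 -m creep '[{"translation":[0,0,0],"roll":0,"gripper":55},{"translation":[0,0,0],"roll":0,"gripper":30},{"translation":[0,0,0],"roll":0,"gripper":30},{"translation":[0,0,0],"roll":0,"gripper":30},{"translation":[0,0,0],"roll":0,"gripper":30}]' 4
python3 -m creep '[{"translation":[-2,0,-2],"roll":0,"gripper":30},{"translation":[-4,0,-2],"roll":0,"gripper":30},{"translation":[-6,0,-2],"roll":0,"gripper":30},{"translation":[-7,0,-2],"roll":0,"gripper":30},{"translation":[-7,0,-2],"roll":0,"gripper":30}]' 4
python3 -m creep '[{"translation":[0,0,0],"roll":0,"gripper":55},{"translation":[0,0,0],"roll":0,"gripper":55},{"translation":[0,0,0],"roll":0,"gripper":55},{"translation":[0,0,-30],"roll":0,"gripper":55},{"translation":[0,0,-70],"roll":0,"gripper":55}]'
python3 -m creep '[{"translation":[13,0,-40],"roll":0,"gripper":55},{"translation":[13,0,-80],"roll":0,"gripper":55},{"translation":[13,0,-110],"roll":0,"gripper":55},{"translation":[13,0,-110],"roll":0,"gripper":55},{"translation":[13,0,-110],"roll":0,"gripper":55}]'
python3 -m creep '[{"translation":[0,0,0],"roll":0,"gripper":55},{"translation":[0,0,0],"roll":0,"gripper":55},{"translation":[0,0,0],"roll":0,"gripper":55}]'
cat > tilt.py <<'E'
from seg import *
np.set_printoptions(precision=4,suppress=True)
def tiltfit(m,P,xy,yaw,cam="wrist"):
    m=m.astype(bool); B=np.array([[sx*.02,sy*.03,z] for sx in(-1,1) for sy in(-1,1) for z in(0,.064)])
    def f(x):
        W=R.from_euler("ZX",[x[2],x[4]]).apply(B)+[x[0],x[1],x[3]]
        h=cv2.convexHull(np.array([proj(cam,w,P) for w in W],np.float32))
        r=np.zeros(m.shape,np.uint8); cv2.fillConvexPoly(r,np.round(h*16).astype(np.int32),1,shift=4); return float((r.astype(bool)^m).sum())
    for t in(-.2,0,.2):
        x0=np.array([*xy,yaw,.012,t]); S=np.vstack([x0,x0+np.diag([.01,.01,.1,.01,.15])])
        r=minimize(f,x0,method="Nelder-Mead",options=dict(initial_simplex=S,maxiter=400)); print(r.x,r.fun,m.sum())
E
python3 - <<'E'
from tilt import *
P=pose(); print(P[0]); im=viewer.camera("wrist"); cv2.imwrite("pics/w8.png",im); m=blob(red(im),(285,125,70,95))
tiltfit(m,P,(.629,-.298),.03); print(fit(m,P,np.array([.629,-.296]),z0=.01))
E
```

```text
time: 14.28
position: [0.6263, -0.2986, 0.0614]
tool_rot: [0.698, 0.716, -0.001, -0.005]
ft_force: [0.0, 1.0, -1.1]
grip_width: 0.0548
grip_force: 0.0
time: 14.7
position: [0.6308, -0.3016, 0.0702]
tool_rot: [0.698, 0.716, 0.0, 0.002]
ft_force: [0.4, -0.7, 2.5]
grip_width: 0.0402
grip_force: 4.0
time: 15.12
position: [0.6299, -0.3075, 0.0702]
tool_rot: [0.698, 0.716, 0.0, 0.0]
ft_force: [-0.6, 2.6, 2.4]
grip_width: 0.0399
grip_force: 4.0
time: 15.53
position: [0.6268, -0.3058, 0.1352]
tool_rot: [0.698, 0.716, -0.001, -0.005]
ft_force: [0.3, -0.4, 0.3]
grip_width: 0.0547
grip_force: 0.0
time: 15.95
position: [0.6305, -0.2953, 0.2525]
tool_rot: [0.698, 0.716, 0.0, 0.003]
ft_force: [0.5, 0.9, -0.8]
grip_width: 0.0549
grip_force: 0.0
time: 16.2
position: [0.6284, -0.2941, 0.2471]
tool_rot: [0.698, 0.716, -0.0, -0.002]
ft_force: [0.1, -0.1, 0.7]
grip_width: 0.0548
grip_force: 0.0
[ 0.6284 -0.2941  0.2471]
[ 0.6301 -0.295   0.0484  0.0133  0.1648] 76.0 2357
[ 0.63   -0.2953  0.0295  0.0032  0.2405] 25.0 2357
[ 0.63   -0.2943  0.0276  0.0036  0.2727] 25.0 2357
(array([ 0.6306, -0.3027,  0.0398]), np.float64(243.0), np.int64(2357))
```

```bash
python3 -c "
import cv2
a=cv2.imread('pics/w8.png')[70:225,220:365];cv2.imwrite('pics/w8c.png',cv2.resize(a,None,fx=3.8,fy=3.8,interpolation=cv2.INTER_CUBIC))"
```

```text
(no output)
```

View pics/w8c.png

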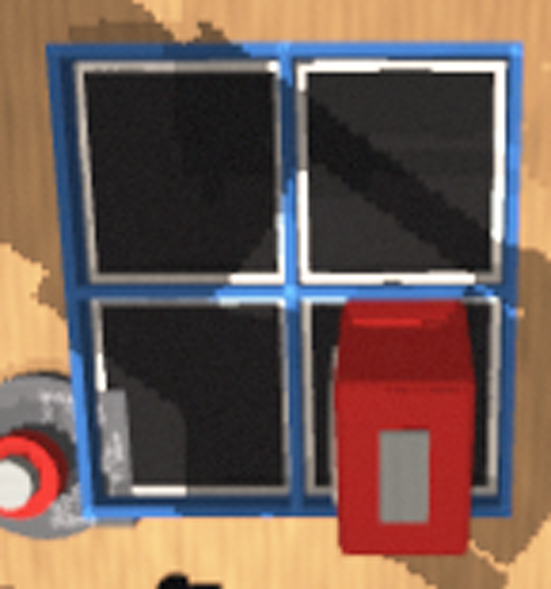

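The clock's lower face now meets the divider at crop (400,300). That could be occlusion by the divider or a remaining tilt. I fit again ignoring pixels the wall may hide, and use the scene camera too.

```bash
cat > joint.py <<'E'
from seg import *
np.set_printoptions(precision=4,suppress=True)
B=np.array([[sx*.02,sy*.03,z] for sx in(-1,1) for sy in(-1,1) for z in(0,.064)])
def blue(im):
    h=cv2.cvtColor(im,cv2.COLOR_BGR2HSV); b=((abs(h[...,0].astype(int)-110)<18)&(h[...,1]>70)).astype(np.uint8)
    return cv2.dilate(b,np.ones((3,3),np.uint8))
def run(views,xy,yaw,starts=((0,.01),(.25,.008))):
    # views: (cam,P,mask,ignore,weight)
    def f(x,full=False):
        W=R.from_euler("ZX",[x[2],x[4]]).apply(B)+[x[0],x[1],x[3]]; c=[]
        for cam,P,m,ig,w in views:
            h=cv2.convexHull(np.array([proj(cam,q,P) for q in W],np.float32))
            r=np.zeros(m.shape,np.uint8); cv2.fillConvexPoly(r,np.round(h*16).astype(np.int32),1,shift=4); r=r.astype(bool); mb=m.astype(bool)
            c.append(float(w*((r&~mb&~ig.astype(bool)).sum()+(mb&~r).sum())))
        return c if full else sum(c)
    for t,z in starts:
        x0=np.array([*xy,yaw,z,t]); S=np.vstack([x0,x0+np.diag([.008,.008,.08,.006,.1])])
        r=minimize(f,x0,method="Nelder-Mead",options=dict(initial_simplex=S,maxiter=500)); print(r.x,r.fun,f(r.x,True))
        g=lambda y:f([y[0],y[1],y[2],.01,0]); S=np.vstack([x0[:3],x0[:3]+np.diag([.008,.008,.08])])
    r=minimize(g,x0[:3],method="Nelder-Mead",options=dict(initial_simplex=S,maxiter=300)); print("flat",r.x,r.fun,f([*r.x,.01,0],True))
E
python3 - <<'E'
from joint import *
P=pose(); im=cv2.imread("pics/w8.png"); m=blob(red(im),(285,125,70,95))
s=viewer.camera("scene"); cv2.imwrite("pics/scene1.png",s)
pc=proj("scene",[.63,-.296,.04]); print(pc)
ms=blob(red(s),(pc[0]-25,pc[1]-25,50,50)); print(ms.sum())
v1=("wrist",P,m,blue(im),1.); v2=("scene",None,ms,blue(s),3.)
print("wrist");run([v1],(.63,-.298),.03); print("scene");run([v2],(.63,-.298),.03); print("joint");run([v1,v2],(.63,-.298),.03)
a=s[int(pc[1])-50:int(pc[1])+50,int(pc[0])-60:int(pc[0])+60]; cv2.imwrite("pics/s1c.png",cv2.resize(a,None,fx=5,fy=5,interpolation=cv2.INTER_CUBIC))
E
```

```text
[200.7041 185.7008]
548
wrist
[ 0.6304 -0.2945  0.0315  0.0054  0.2427] 30.0 [30.0]
[ 0.63   -0.293   0.0369  0.0067  0.2767] 25.0 [25.0]
flat [ 0.6307 -0.2992  0.0355] 239.0 [239.0]
scene
[ 0.6304 -0.2886 -0.0148  0.0067  0.0239] 207.0 [207.0]
[ 0.6273 -0.2851 -0.0415  0.0045  0.305 ] 174.0 [174.0]
flat [ 0.6348 -0.2842 -0.1301] 198.0 [198.0]
joint
[ 0.63   -0.2942  0.0189  0.0036  0.2647] 342.0 [33.0, 309.0]
[ 0.6301 -0.2935  0.0224  0.0035  0.2779] 336.0 [33.0, 303.0]
flat [ 0.6304 -0.2966  0.0312] 578.0 [254.0, 324.0]
```

View pics/s1c.png

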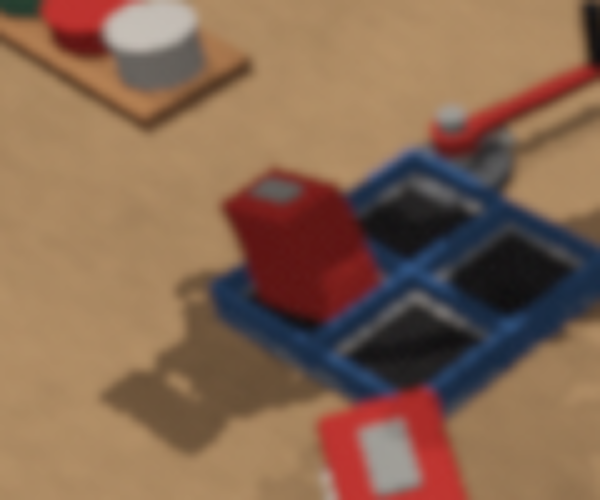

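The scene crop shows the clock still leaning toward −y, its inner bottom edge on the divider at (345,300). I grip it, lift it clear, shift it a further 5 mm toward −y and lower it so that it pivots flat.

```bash
python3 -m creep '[{"translation":[-8,0,40],"roll":0,"gripper":55},{"translation":[-8,0,80],"roll":0,"gripper":55},{"translation":[-8,0,120],"roll":0,"gripper":55},{"translation":[-8,0,160],"roll":0,"gripper":55},{"translation":[-8,0,181],"roll":0,"gripper":55}]' 7
python3 -m creep '[{"translation":[0,0,0],"roll":0,"gripper":55},{"translation":[0,0,0],"roll":0,"gripper":30},{"translation":[0,0,0],"roll":0,"gripper":30},{"translation":[0,0,0],"roll":0,"gripper":30},{"translation":[0,0,0],"roll":0,"gripper":30}]' 7
python3 -m creep '[{"translation":[0,0,-8],"roll":0,"gripper":30},{"translation":[0,0,-16],"roll":0,"gripper":30},{"translation":[0,0,-24],"roll":0,"gripper":30},{"translation":[-2.5,0,-24],"roll":0,"gripper":30},{"translation":[-5,0,-24],"roll":0,"gripper":30}]' 7
python3 -m creep '[{"translation":[0,0,0],"roll":0,"gripper":30},{"translation":[0,0,6],"roll":0,"gripper":30},{"translation":[0,0,12],"roll":0,"gripper":30},{"translation":[0,0,18],"roll":0,"gripper":30},{"translation":[0,0,22],"roll":0,"gripper":30}]' 7
python3 -m creep '[{"translation":[0,0,0],"roll":0,"gripper":30},{"translation":[0,0,0],"roll":0,"gripper":55},{"translation":[0,0,0],"roll":0,"gripper":55},{"translation":[0,0,0],"roll":0,"gripper":55},{"translation":[0,0,-30],"roll":0,"gripper":55}]' 7
python3 -m creep '[{"translation":[13,0,-40],"roll":0,"gripper":55},{"translation":[13,0,-80],"roll":0,"gripper":55},{"translation":[13,0,-120],"roll":0,"gripper":55},{"translation":[13,0,-150],"roll":0,"gripper":55},{"translation":[13,0,-150],"roll":0,"gripper":55}]'
python3 -m creep '[{"translation":[0,0,0],"roll":0,"gripper":55},{"translation":[0,0,0],"roll":0,"gripper":55},{"translation":[0,0,0],"roll":0,"gripper":55},{"translation":[0,0,0],"roll":0,"gripper":55},{"translation":[0,0,0],"roll":0,"gripper":55}]'
cat > chk.py <<'E'
from joint import *
import sys
tag=sys.argv[1]
P=pose(); print(P[0]); im=viewer.camera("wrist"); cv2.imwrite(f"pics/w{tag}.png",im); m=blob(red(im),(280,120,75,100)); run([("wrist",P,m,blue(im),1.)],(.63,-.298),.03)
s=viewer.camera("scene"); cv2.imwrite(f"pics/scene{tag}.png",s)
E
python3 chk.py 9
```

```text
time: 16.72
position: [0.6265, -0.3007, 0.0624]
tool_rot: [0.698, 0.716, -0.001, -0.005]
ft_force: [-1.1, 0.1, -0.6]
grip_width: 0.055
grip_force: 0.0
time: 17.13
position: [0.631, -0.3036, 0.0713]
tool_rot: [0.698, 0.716, 0.0, 0.002]
ft_force: [-1.0, -0.4, 1.0]
grip_width: 0.0401
grip_force: 7.0
time: 17.55
position: [0.6303, -0.3079, 0.0939]
tool_rot: [0.698, 0.716, 0.0, 0.001]
ft_force: [0.0, 0.2, -2.3]
grip_width: 0.0399
grip_force: 7.0
time: 17.97
position: [0.6289, -0.3065, 0.0694]
tool_rot: [0.698, 0.716, 0.0, -0.002]
ft_force: [-2.0, 3.8, 8.9]
grip_width: 0.0401
grip_force: 7.0
time: 18.38
position: [0.6261, -0.3054, 0.0948]
tool_rot: [0.698, 0.716, -0.001, -0.006]
ft_force: [-0.3, 0.5, -1.3]
grip_width: 0.0533
grip_force: 0.0
time: 18.8
position: [0.6333, -0.2969, 0.2601]
tool_rot: [0.698, 0.716, 0.002, 0.009]
ft_force: [1.3, -0.2, 0.7]
grip_width: 0.055
grip_force: 0.0
time: 19.22
position: [0.6287, -0.2942, 0.2485]
tool_rot: [0.698, 0.716, -0.0, -0.002]
ft_force: [0.4, 0.4, -0.3]
grip_width: 0.0553
grip_force: 0.0
[ 0.6287 -0.2942  0.2485]
[ 0.6298 -0.2914  0.0362  0.0065  0.021 ] 66.0 [66.0]
[ 0.6292 -0.2923  0.0251 -0.0023  0.06  ] 23.0 [23.0]
flat [ 0.6286 -0.2921  0.0339] 86.0 [86.0]
```

Run:
```python
from joint import *
q=np.array([.0805,.9967,0.0,0]);q/=np.linalg.norm(q)
P=(np.array([.70036,-.03594,.23971]),R.from_quat(q).as_matrix())
im=cv2.imread("pics/w3.png"); m=blob(red(im),(280,72,80,78)); run([("wrist",P,m,m*0,1.)],(.623,-.0325),.36,starts=((0,0),(.1,0)))
q=np.array([.57,.821,0.0,0]);q/=np.linalg.norm(q)
P=(np.array([.6234,-.0328,.1799]),R.from_quat(q).as_matrix())
im=cv2.imread("pics/w4.png"); m=blob(red(im),(290,140,70,90)); run([("wrist",P,m,m*0,1.)],(.623,-.0325),.36,starts=((0,0),(.1,0)))
s=cv2.imread("pics/scene9.png");a=s[135:235,140:260]; cv2.imwrite("pics/s9c.png",cv2.resize(a,None,fx=5,fy=5,interpolation=cv2.INTER_CUBIC))
```

```text
[ 0.6242 -0.028   0.3616 -0.0027  0.0191] 131.0 [131.0]
[ 0.6231 -0.0236  0.3403 -0.0034  0.0861] 108.0 [108.0]
flat [ 0.6247 -0.028   0.3473] 306.0 [306.0]
[ 0.6245 -0.0308  0.3877 -0.0008 -0.049 ] 206.0 [206.0]
[ 0.624  -0.0303  0.4159  0.0002 -0.0333] 288.0 [288.0]
flat [ 0.623  -0.0295  0.2913] 529.0 [529.0]
```

View pics/s9c.png

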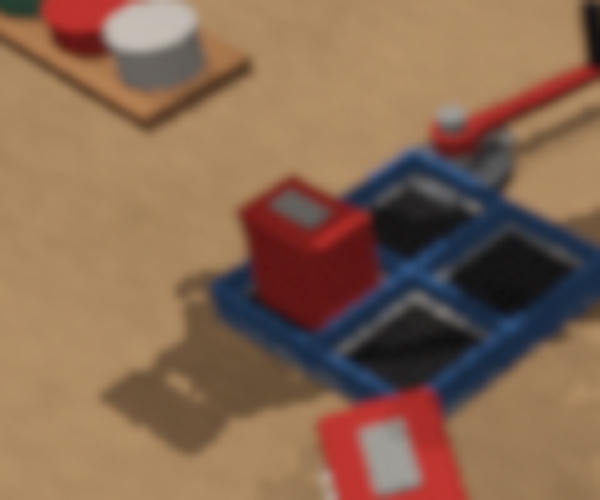

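The scene crop shows the red clock upright in its bay. A light press on its inner half checks the height and settles it.

```bash
python3 -m creep '[{"translation":[14,0,40],"roll":0,"gripper":0},{"translation":[14,0,80],"roll":0,"gripper":0},{"translation":[14,0,120],"roll":0,"gripper":0},{"translation":[14,0,135],"roll":0,"gripper":0},{"translation":[14,0,140],"roll":0,"gripper":0}]'
python3 -m creep '[{"translation":[0,0,3],"roll":0,"gripper":0},{"translation":[0,0,6],"roll":0,"gripper":0},{"translation":[0,0,9],"roll":0,"gripper":0},{"translation":[0,0,12],"roll":0,"gripper":0},{"translation":[0,0,12],"roll":0,"gripper":0}]'
python3 -m creep '[{"translation":[0,0,1.5],"roll":0,"gripper":0},{"translation":[0,0,3],"roll":0,"gripper":0},{"translation":[0,0,3],"roll":0,"gripper":0}]'
```

```text
time: 19.73
position: [0.6263, -0.2788, 0.1054]
tool_rot: [0.698, 0.716, -0.001, -0.005]
ft_force: [0.1, 0.7, -0.7]
grip_width: 0.0294
grip_force: 0.0
time: 20.15
position: [0.6294, -0.2808, 0.0994]
tool_rot: [0.698, 0.716, 0.0, 0.001]
ft_force: [0.1, -0.0, 0.5]
grip_width: 0.0019
grip_force: 0.0
time: 20.4
position: [0.629, -0.2806, 0.0957]
tool_rot: [0.698, 0.716, 0.0, 0.0]
ft_force: [1.1, 0.5, 0.3]
grip_width: 0.0005
grip_force: 0.0
```

The fingertips reached 76.7 mm without contact, so the clock cannot be perched. Next, the black clock.

```bash
python3 -m creep '[{"translation":[0,0,-40],"roll":0,"gripper":0},{"translation":[0,0,-80],"roll":0,"gripper":30},{"translation":[0,0,-120],"roll":0,"gripper":55},{"translation":[0,0,-145],"roll":0,"gripper":55}]'
for i in 1 2 3; do python3 -m creep '[{"translation":[34,-10,0],"roll":0,"gripper":55},{"translation":[67,-20,0],"roll":0,"gripper":55},{"translation":[101,-30,0],"roll":0,"gripper":55},{"translation":[135,-40,0],"roll":0,"gripper":55},{"translation":[168,-49,0],"roll":0,"gripper":55}]' | tail -5 | head -1; done
python3 -m creep '[{"translation":[0,0,0],"roll":0,"gripper":55},{"translation":[0,0,0],"roll":0,"gripper":55},{"translation":[0,0,0],"roll":0,"gripper":55},{"translation":[0,0,0],"roll":0,"gripper":55}]'
python3 - <<'E'
from joint import *
P=pose(); print(P[0],P[1][:,1]); im=viewer.camera("wrist"); cv2.imwrite("pics/w10.png",im)
for t in("clock_black","key_grip","lever_tip"): print(t,[(round(d["p"],2),d["bbox"]) for d in viewer.recognise("wrist",t)][:4])
E
```

```text
time: 20.73
position: [0.6305, -0.2814, 0.2453]
tool_rot: [0.698, 0.716, 0.001, 0.003]
ft_force: [1.6, -0.2, 0.4]
grip_width: 0.0133
grip_force: 0.0
position: [0.5748, -0.1123, 0.2409]
position: [0.5216, 0.0545, 0.2409]
position: [0.4685, 0.2212, 0.2409]
time: 22.32
position: [0.47, 0.2186, 0.2407]
tool_rot: [0.699, 0.716, 0.0, 0.0]
ft_force: [-0.4, 1.2, 0.2]
grip_width: 0.055
grip_force: 0.0
[0.47   0.2186 0.2407] [0.9997 0.0239 0.0005]
clock_black [(0.85, [298.3, 58.5, 53.0, 71.2]), (0.71, [197.6, 106.6, 60.6, 57.5]), (0.58, [292.6, 0.0, 54.6, 20.3])]
key_grip [(0.61, [425.5, 203.4, 34.6, 21.9]), (0.42, [423.0, 88.5, 31.3, 32.3])]
lever_tip [(0.7, [422.8, 85.3, 33.7, 36.7])]
```

View pics/w10.png

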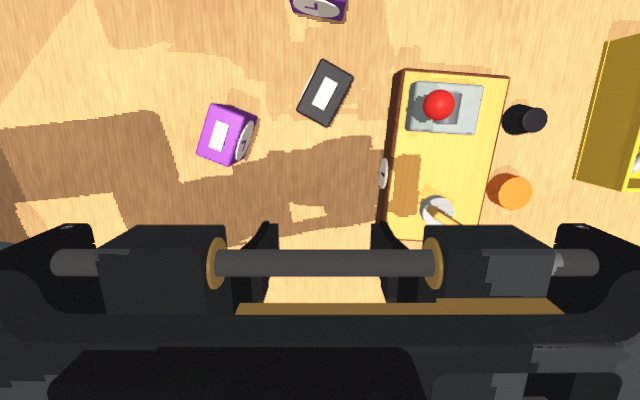

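The black clock is at (326,93) with purple look-alikes at (226,135) and (319,8). The lever ball is at (440,105), leaning left (off), and the key boss at (438,212). I fit the black clock.

Run:
```python
from joint import *
P=pose(); im=cv2.imread("pics/w10.png"); h=cv2.cvtColor(im,cv2.COLOR_BGR2HSV)
d=((h[...,2]<95)).astype(np.uint8); m=blob(d,(290,50,68,84)); print(m.sum(),cv2.boundingRect(m), cv2.minAreaRect(cv2.findNonZero(m)))
x,f,n=fit(m,P,np.array([.468,.31])); print(x,np.degrees(x[2]),f,n)
run([("wrist",P,m,m*0,1.)],x[:2],x[2],starts=((0,0),(.05,0)))
go([x[0],x[1],.052],x[2])
t=cv2.imread("pics/top2.png"); ht=cv2.cvtColor(t,cv2.COLOR_BGR2HSV); pt=proj("top",[x[0],x[1],.064]); mt=blob(((ht[...,2]<95)).astype(np.uint8),(pt[0]-16,pt[1]-14,32,30)); print("top",cv2.minAreaRect(cv2.findNonZero(mt)),pt)
xt,ft,nt=fit(mt,None,x[:2],cam="top"); print(xt,ft,nt)
# label triangulation for height
w=((h[...,2]>200)&(h[...,1]<40)).astype(np.uint8); w=blob(w,(308,72,34,42)); lw=np.mean(cv2.findNonZero(w)[:,0],0)
w=((ht[...,2]>140)&(ht[...,1]<60)).astype(np.uint8); w=blob(w,(pt[0]-9,pt[1]-8,18,16)); lt=np.mean(cv2.findNonZero(w)[:,0],0)
print("label",lw,lt,tri(ray("wrist",lw,P),ray("top",lt)))
print("key boss",onz("wrist",(438,212),.064,P),"ball",onz("wrist",(440,105),.121,P))
```

```text
2198 (296, 59, 57, 68) ((324.7000427246094, 93.10000610351562), (38.013153076171875, 59.479408264160156), 26.56505012512207)
[ 0.4689  0.3108 -0.4869] -27.89551671557189 192.0 2198
[ 0.4684  0.3106 -0.4401 -0.0088 -0.0004] 103.0 [103.0]
[ 0.4706  0.316  -0.4723 -0.0145  0.0903] 29.0 [29.0]
flat [ 0.4684  0.309  -0.4385] 353.0 [353.0]
shift [ 92.3   1.1 188.5] 29.2 q6 0.2
top ((218.2566680908203, 228.98814392089844), (23.096752166748047, 14.762310981750488), 29.357755661010742) [215.436  228.2356]
[0.4653 0.3098 2.8562] 253.0 165
label [324.1218  93.0759] [215.1475 229.0984] (array([0.4671, 0.3107, 0.0666]), [0.000731258381247653, 0.000731258381247773])
key boss [0.6029 0.1834 0.064 ] ball [0.5685 0.2997 0.121 ]
```

The gripper body (190 mm along its closing line) would hit the lever ball if I grip across the 40 mm depth. Gripping across the 60 mm side clears everything and centres the tight direction, so I do that, with the closing line at 63°.

```bash
python3 -m creep '[{"translation":[25,0,0],"roll":-7,"gripper":87},{"translation":[50,0,0],"roll":-14,"gripper":87},{"translation":[75,0,10],"roll":-21,"gripper":87},{"translation":[92,0,30],"roll":-28,"gripper":87},{"translation":[92,0,50],"roll":-35,"gripper":87}]'
python3 -m creep '[{"translation":[0,0,0],"roll":-7,"gripper":87},{"translation":[0,0,0],"roll":-14,"gripper":87},{"translation":[0,0,0],"roll":-21,"gripper":87},{"translation":[0,0,0],"roll":-26.6,"gripper":87},{"translation":[0,0,0],"roll":-26.6,"gripper":87}]'
python3 -m creep '[{"translation":[0,0,0],"roll":0,"gripper":87},{"translation":[0,0,0],"roll":0,"gripper":87},{"translation":[0,0,0],"roll":0,"gripper":87}]' | head -2
python3 - <<'E'
from joint import *
P=pose(); im=viewer.camera("wrist"); cv2.imwrite("pics/w11.png",im); h=cv2.cvtColor(im,cv2.COLOR_BGR2HSV)
go([.4675,.3107,.052],np.radians(63))
w=((h[...,2]>180)&(h[...,1]<60)).astype(np.uint8); pc=proj("wrist",[.4675,.3107,.064],P); print(pc)
w=blob(w,(pc[0]-25,pc[1]-25,50,50)); print(cv2.minAreaRect(cv2.findNonZero(w)),onz("wrist",np.mean(cv2.findNonZero(w)[:,0],0),.064,P))
d=blob((h[...,2]<95).astype(np.uint8),(pc[0]-60,pc[1]-60,120,min(120,223-pc[1]+60))); print(cv2.boundingRect(d),cv2.minAreaRect(cv2.findNonZero(d)))
E
```

```text
time: 22.93
position: [0.4685, 0.3143, 0.1909]
tool_rot: [0.447, 0.894, 0.002, 0.001]
ft_force: [0.4, -1.4, -0.2]
grip_width: 0.0805
grip_force: 0.0
time: 23.35
position: [0.4675, 0.3109, 0.1904]
tool_rot: [0.233, 0.972, -0.0, -0.0]
ft_force: [0.5, 0.3, -0.0]
grip_width: 0.0873
grip_force: 0.0
time: 23.6
position: [0.4673, 0.3113, 0.1906]
shift [ -0.6  -0.5 138.6] -0.0 q6 -0.71
[324.525 191.845]
((323.5, 168.0), (43.0, 4.0), 0.0) [0.444 0.315 0.064]
(294, 162, 63, 50) ((325.0, 186.5), (49.0, 62.0), 90.0)
```

```bash
python3 -m creep '[{"translation":[0,0,35],"roll":0,"gripper":87},{"translation":[0,0,70],"roll":0,"gripper":87},{"translation":[0,0,105],"roll":0,"gripper":87},{"translation":[0,0,128],"roll":0,"gripper":87},{"translation":[0,0,136],"roll":0,"gripper":87}]'
python3 -m creep '[{"translation":[0,0,0],"roll":0,"gripper":50},{"translation":[0,0,0],"roll":0,"gripper":50},{"translation":[0,0,0],"roll":0,"gripper":50},{"translation":[0,0,0],"roll":0,"gripper":50},{"translation":[0,0,0],"roll":0,"gripper":50}]' 25
python3 -m creep '[{"translation":[0,0,-20],"roll":0,"gripper":50},{"translation":[0,0,-50],"roll":0,"gripper":50},{"translation":[0,0,-85],"roll":0,"gripper":50},{"translation":[0,0,-120],"roll":0,"gripper":50},{"translation":[0,0,-150],"roll":0,"gripper":50}]'
python3 -m creep '[{"translation":[0,0,0],"roll":0,"gripper":50},{"translation":[0,0,0],"roll":0,"gripper":50},{"translation":[0,0,0],"roll":0,"gripper":50}]'
python3 -c "
from h import *
go([.555,-.2235,.20],np.radians(91.5))"
```

```text
time: 24.07
position: [0.4649, 0.3106, 0.0511]
tool_rot: [0.234, 0.972, -0.002, -0.003]
ft_force: [-0.3, -0.0, 0.2]
grip_width: 0.0874
grip_force: 0.0
time: 24.48
position: [0.4681, 0.312, 0.0562]
tool_rot: [0.233, 0.972, 0.001, 0.001]
ft_force: [-0.0, -0.6, -0.7]
grip_width: 0.0616
grip_force: 0.0
time: 24.9
position: [0.467, 0.3116, 0.2072]
tool_rot: [0.233, 0.972, 0.001, 0.001]
ft_force: [0.1, 0.9, -2.7]
grip_width: 0.0597
grip_force: 25.0
time: 25.15
position: [0.4661, 0.3111, 0.2041]
tool_rot: [0.233, 0.972, -0.0, -0.001]
ft_force: [-1.0, -0.0, -3.8]
grip_width: 0.0599
grip_force: 25.0
shift [-321.7 -436.2    4.4] -28.5 q6 -0.71
```

```bash
for i in 1 2 3; do python3 -m creep '[{"translation":[-21,-29,0],"roll":0,"gripper":50},{"translation":[-43,-58,0],"roll":0,"gripper":50},{"translation":[-64,-87,0],"roll":0,"gripper":50},{"translation":[-86,-116,0],"roll":0,"gripper":50},{"translation":[-107,-145.4,0],"roll":0,"gripper":50}]' | sed -n 2p; done
python3 -m creep '[{"translation":[0,0,0],"roll":-7,"gripper":50},{"translation":[0,0,0],"roll":-14,"gripper":50},{"translation":[0,0,0],"roll":-21,"gripper":50},{"translation":[0,0,0],"roll":-28.5,"gripper":50},{"translation":[0,0,0],"roll":-28.5,"gripper":50}]' | sed -n 2p
python3 -m creep '[{"translation":[0,0,0],"roll":0,"gripper":50},{"translation":[0,0,0],"roll":0,"gripper":50},{"translation":[0,0,0],"roll":0,"gripper":50}]'
python3 - <<'E'
from joint import *
P=pose(); im=viewer.camera("wrist"); cv2.imwrite("pics/w12.png",im)
go([.555,-.2235,.06],np.radians(91.5))
t=viewer.camera("top"); cv2.imwrite("pics/top12.png",t)
for n in("clock_red","clock_black","stand"): print(n,[(round(d["p"],2),d["bbox"]) for d in viewer.recognise("wrist",n)][:3])
E
```

```text
position: [0.4951, 0.1319, 0.2024]
position: [0.5245, -0.046, 0.2023]
position: [0.5541, -0.2238, 0.2018]
position: [0.5539, -0.2222, 0.2018]
time: 27.07
position: [0.5551, -0.2224, 0.2038]
tool_rot: [-0.013, 1.0, 0.0, -0.001]
ft_force: [-0.0, -0.5, -2.3]
grip_width: 0.0597
grip_force: 25.0
shift [  0.1  -1.1 144. ] -0.0 q6 -2.16
clock_red [(0.61, [374.4, 281.1, 20.2, 20.4]), (0.55, [228.6, 218.6, 31.3, 31.1]), (0.23, [212.6, 0.0, 144.6, 234.9])]
clock_black [(0.89, [266.2, 191.6, 118.7, 99.7])]
stand [(0.84, [213.3, 3.3, 146.7, 236.4])]
```

View pics/w12.png

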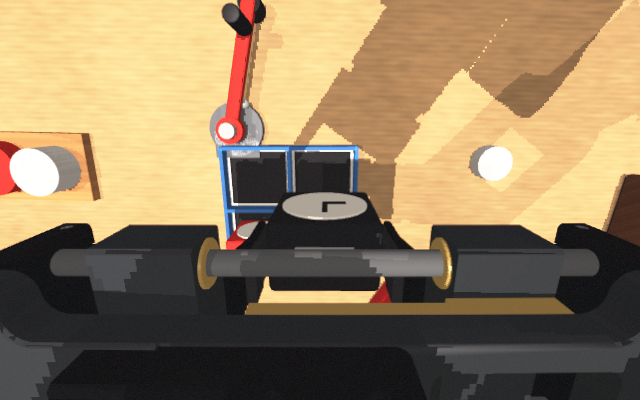

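Black hangs with its dial toward the robot, in line with bay2 at (324,175). I lower it stepwise.

```bash
python3 -m creep '[{"translation":[0,-1,30],"roll":0,"gripper":50},{"translation":[0,-1,65],"roll":0,"gripper":50},{"translation":[0,-1,95],"roll":0,"gripper":50},{"translation":[0,-1,115],"roll":0,"gripper":50},{"translation":[0,-1,125],"roll":0,"gripper":50}]'
python3 -m creep '[{"translation":[0,0,0],"roll":0,"gripper":50},{"translation":[0,0,3],"roll":0,"gripper":50},{"translation":[0,0,6],"roll":0,"gripper":50},{"translation":[0,0,6],"roll":0,"gripper":50}]'
python3 -m creep '[{"translation":[0,0,3],"roll":0,"gripper":50},{"translation":[0,0,6],"roll":0,"gripper":50},{"translation":[0,0,6],"roll":0,"gripper":50},{"translation":[0,0,6],"roll":0,"gripper":50}]'
```

```text
time: 27.73
position: [0.5539, -0.2228, 0.0767]
tool_rot: [-0.013, 1.0, 0.001, -0.002]
ft_force: [-1.3, 0.0, -1.9]
grip_width: 0.0596
grip_force: 25.0
time: 28.07
position: [0.5563, -0.2243, 0.0746]
tool_rot: [-0.013, 1.0, -0.001, 0.001]
ft_force: [0.0, -0.3, -2.0]
grip_width: 0.0595
grip_force: 25.0
time: 28.4
position: [0.5554, -0.2237, 0.0676]
tool_rot: [-0.013, 1.0, -0.0, -0.0]
ft_force: [-0.1, 0.2, -2.5]
grip_width: 0.0595
grip_force: 25.0
```

```bash
python3 -m creep '[{"translation":[0,0,1.5],"roll":0,"gripper":50},{"translation":[0,0,3],"roll":0,"gripper":50},{"translation":[0,0,3],"roll":0,"gripper":50},{"translation":[0,0,3],"roll":0,"gripper":50}]'
```

```text
time: 28.73
position: [0.5557, -0.2236, 0.0671]
tool_rot: [-0.014, 1.0, -0.0, 0.0]
ft_force: [-3.2, 4.0, 12.1]
grip_width: 0.0599
grip_force: 25.0
```

```bash
python3 -m creep '[{"translation":[0,0,-2],"roll":0,"gripper":80},{"translation":[0,0,-2],"roll":0,"gripper":80},{"translation":[0,0,-2],"roll":0,"gripper":80},{"translation":[0,0,-20],"roll":0,"gripper":80},{"translation":[0,0,-55],"roll":0,"gripper":80}]' | sed -n 5,6p
python3 -m creep '[{"translation":[-30,0,-40],"roll":0,"gripper":80},{"translation":[-65,0,-80],"roll":0,"gripper":80},{"translation":[-100,0,-120],"roll":0,"gripper":80},{"translation":[-100,0,-140],"roll":0,"gripper":80},{"translation":[-100,0,-140],"roll":0,"gripper":80}]'
python3 -m creep '[{"translation":[0,0,0],"roll":0,"gripper":80},{"translation":[0,0,0],"roll":0,"gripper":80},{"translation":[0,0,0],"roll":0,"gripper":80},{"translation":[0,0,0],"roll":0,"gripper":80}]' | sed -n 2p
python3 - <<'E'
from joint import *
P=pose(); im=viewer.camera("wrist"); s=viewer.camera("scene"); cv2.imwrite("pics/w13.png",im); cv2.imwrite("pics/scene13.png",s)
a=cv2.resize(s[120:240,130:290],None,fx=2.5,fy=2.5,interpolation=cv2.INTER_CUBIC); b=cv2.resize(im[0:225,180:440],None,fx=1.5,fy=1.5); 
c=np.zeros((max(a.shape[0],b.shape[0]),790,3),np.uint8); c[:a.shape[0],:400]=a; c[:b.shape[0],400:]=b; cv2.imwrite("pics/c13.png",c)
E
```

```text
grip_width: 0.0784
grip_force: 0.0
time: 29.57
position: [0.662, -0.2227, 0.2675]
tool_rot: [-0.014, 1.0, -0.004, 0.008]
ft_force: [1.5, -0.9, 1.3]
grip_width: 0.0794
grip_force: 0.0
position: [0.6534, -0.2206, 0.2568]
```

View pics/c13.png

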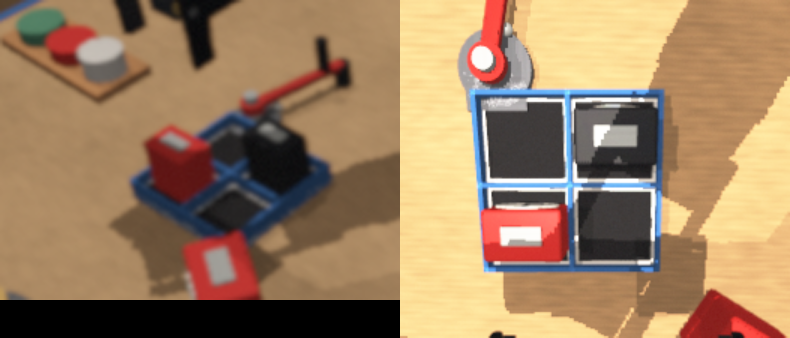

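Both clocks stand upright in separate bays: red in bay1, black in bay2. My tally of viewed pictures has reached 15, one over the limit, so from here I view no more and work from numbers. Next, the timer.

```bash
for i in 1 2; do python3 -m creep '[{"translation":[-4,40,1],"roll":0,"gripper":50},{"translation":[-8,80,3],"roll":0,"gripper":50},{"translation":[-13,121,5],"roll":0,"gripper":50},{"translation":[-17,161,6],"roll":0,"gripper":50},{"translation":[-21,202,8],"roll":0,"gripper":50}]' | sed -n 2p; done
python3 -m creep '[{"translation":[0,0,0],"roll":0,"gripper":50},{"translation":[0,0,0],"roll":0,"gripper":50},{"translation":[0,0,0],"roll":0,"gripper":50},{"translation":[0,0,0],"roll":0,"gripper":50}]' | sed -n 2,3p
python3 - <<'E'
from joint import *
import json
P=pose(); im=viewer.camera("wrist"); cv2.imwrite("pics/w14.png",im); json.dump([P[0].tolist(),P[1].tolist()],open("P14.json","w"))
for n in("key_grip","lever_tip","timer"): print(n,[(round(d["p"],2),d["bbox"]) for d in viewer.recognise("wrist",n)][:3])
print("pred boss",proj("wrist",[.6029,.1834,.064],P),"bow",proj("wrist",[.6029,.1834,.106],P))
h=cv2.cvtColor(im,cv2.COLOR_BGR2HSV); c=proj("wrist",[.6029,.1834,.085],P).astype(int)
for y in range(c[1]-36,c[1]+37,3): print(y," ".join("%02d/%02d/%02d"%(h[y,x,0],h[y,x,1]/2.56,h[y,x,2]/2.56) for x in range(c[0]-36,c[0]+37,4)))
print(c[0]-36)
E
```

```text
position: [0.6704, -0.0173, 0.2507]
position: [0.686, 0.1854, 0.2427]
position: [0.6864, 0.1824, 0.2431]
tool_rot: [-0.013, 1.0, -0.0, -0.001]
key_grip []
lever_tip [(0.71, [440.0, 38.7, 50.9, 57.6]), (0.71, [315.2, 79.2, 30.7, 44.3])]
timer [(0.55, [286.5, 45.5, 202.0, 121.1])]
pred boss [328.2329 103.1143] bow [328.7942 101.3047]
66 15/59/60 17/60/82 18/60/82 17/60/82 18/60/81 17/60/82 17/60/80 17/60/80 18/60/80 18/60/80 17/60/81 17/61/82 17/59/82 17/60/82 17/60/82 29/38/99 29/38/99 29/37/99 29/38/99
69 16/59/58 17/60/82 17/60/82 17/60/83 17/61/83 17/60/84 18/61/83 17/60/84 17/61/84 17/60/84 17/60/84 18/60/83 17/60/82 17/60/82 17/60/80 24/53/97 29/39/99 29/39/99 29/39/99
72 16/59/66 17/60/83 17/60/83 17/61/83 17/61/82 18/61/82 17/60/82 17/62/82 17/60/83 18/60/82 18/60/82 17/60/82 18/60/83 17/60/82 17/60/83 28/44/99 30/36/99 30/37/99 30/37/99
75 16/59/66 17/60/83 17/60/83 18/60/83 17/60/84 17/60/84 18/61/83 17/60/83 17/61/83 18/61/83 18/60/83 18/60/83 17/60/83 17/60/83 17/60/82 29/37/99 29/37/99 29/37/99 29/39/99
78 17/60/75 17/60/84 17/60/82 17/60/82 17/61/83 17/61/82 17/61/82 17/6
[... 2900 characters left out ...]
 29/39/99 29/39/99 29/38/99 29/39/99 29/39/99 29/39/99 29/39/99 29/38/99 29/37/99 30/36/99 30/36/99 30/36/99 18/61/82 17/61/82 17/61/82 17/60/82 30/37/99 29/37/99 29/38/99
132 29/40/99 29/39/99 29/39/99 29/39/99 29/39/99 29/39/99 29/39/99 29/38/99 29/38/99 29/38/99 29/39/99 29/38/99 17/60/79 17/60/78 17/59/78 17/59/77 29/39/99 29/40/99 29/39/99
135 29/41/99 29/40/99 29/39/99 29/39/99 29/39/99 29/39/99 29/39/99 29/39/99 29/39/99 29/39/99 29/39/99 29/38/99 17/60/78 17/60/78 17/61/78 17/59/78 28/45/99 29/39/99 29/40/99
138 29/39/99 29/39/99 29/41/99 29/41/99 29/41/99 29/41/99 29/41/99 29/40/99 29/40/99 29/40/99 29/39/99 29/40/99 27/46/99 17/60/79 18/60/78 17/59/78 29/40/99 29/39/99 29/41/99
292
```

Run:
```python
from h import *
import json
P=json.load(open("P14.json"));P=(np.array(P[0]),np.array(P[1]))
for a,b in(((318,122),(340,79)),((322.5,114),(337,87))):
    A,B=onz("wrist",a,.106,P),onz("wrist",b,.106,P); d=B-A; print(A,B,np.linalg.norm(d),np.degrees(np.arctan2(d[1],d[0])),(A+B)/2)
im=cv2.imread("pics/w14.png");h=cv2.cvtColor(im,cv2.COLOR_BGR2HSV); m=(h[...,1]<30).astype(np.uint8)*1; m[:85]=0;m[122:]=0;m[:,:308]=0;m[:,348:]=0
print(cv2.minEnclosingCircle(cv2.findNonZero(m)))
go([.603,.1834,.15])
```

```text
[0.62166585 0.17384824 0.106     ] [0.58338438 0.19294625 0.106     ] 0.04278090113470545 153.48612872878834 [0.60252512 0.18339725 0.106     ]
[0.61432717 0.17788458 0.106     ] [0.59027958 0.19048851 0.106     ] 0.027150426375647935 152.3398772740296 [0.60230338 0.18418655 0.106     ]
((328.23016357421875, 103.03968048095703), 17.185104370117188)
shift [83.8  3.2 93.7] q6 -1.49
```

The boss circle puts the key axis at (0.603, 0.1834), with the bow at about 153°. I move over and align.

```bash
python3 -m creep '[{"translation":[25,1,20],"roll":7,"gripper":40},{"translation":[50,2,40],"roll":14,"gripper":40},{"translation":[75,3,60],"roll":21,"gripper":40},{"translation":[83.5,3.2,80],"roll":28,"gripper":40},{"translation":[83.5,3.2,94],"roll":28.5,"gripper":40}]' | sed -n 2p
python3 -m creep '[{"translation":[0,0,0],"roll":0,"gripper":40},{"translation":[0,0,0],"roll":0,"gripper":40},{"translation":[0,0,0],"roll":0,"gripper":40},{"translation":[0,0,0],"roll":0,"gripper":40},{"translation":[0,0,0],"roll":0,"gripper":40}]' | sed -n 2,3p
python3 - <<'E'
from h import *
import json
P=pose(); im=viewer.camera("wrist"); cv2.imwrite("pics/w15.png",im); go([.603,.1834,.092],np.radians(63))
c=proj("wrist",[.603,.1834,.106],P); print(c, proj("wrist",[.603,.1834,.064],P))
h=cv2.cvtColor(im,cv2.COLOR_BGR2HSV)
for y in range(int(c[1])-32,min(int(c[1])+36,232),4): print(y," ".join("%02d/%02d/%02d"%(h[y,x,0],h[y,x,1]/2.56,h[y,x,2]/2.56) for x in range(int(c[0])-32,int(c[0])+33,4)))
print(int(c[0])-32)
E
```

```text
position: [0.5992, 0.184, 0.1481]
position: [0.6043, 0.1848, 0.1508]
tool_rot: [0.233, 0.972, 0.0, 0.001]
shift [ 0.4 -1.8 58.6] 0.0 q6 -0.98
[322.56021217 220.72357587] [322.77451684 202.76472159]
188 18/60/63 17/59/63 17/59/63 18/60/62 23/07/44 23/06/49 23/07/50 17/53/50 17/59/58 17/58/57 17/38/52 20/07/49 25/04/48 17/58/64 18/59/64 18/60/64 17/59/64
192 18/59/62 18/60/62 17/59/63 17/58/62 21/07/50 23/06/50 20/07/49 18/59/57 17/60/63 17/60/63 17/46/54 26/06/49 20/07/50 17/23/50 17/59/63 17/59/63 17/60/64
196 18/60/63 17/60/63 17/60/62 18/31/55 20/07/50 20/07/50 18/07/50 17/58/58 17/60/63 17/60/63 17/42/53 20/07/50 20/07/50 15/07/50 17/60/65 17/60/66 17/58/65
200 17/59/63 17/59/63 17/59/63 20/07/50 23/07/50 20/07/50 23/07/50 17/60/60 17/60/62 17/58/63 17/32/51 23/07/48 26/06/49 20/06/51 17/60/63 17/60/63 17/60/65
204 17/60/64 17/60/63 17/60/65 20/06/51 23/07/48 23/06/50 19/08/51 17/60/60 17/60/63 17/59/63 17/24/49 19/06/48 20/07/50 19/06/49 17/60/64 17/60/64 17/60/63
208 17/61/64 17/60/64 18/59/64 18/21/55 21/07/50 20/07/50 20/07/50 17/60/60 17/60/62 17/59/63 20/15/49 23/06/49 19/06/48 23/06/50 17/61/63 17/60/63 17/59/64
212 17/60/64 17/59/64 17/59/64 17/57/64 30/04/50 23/07/49 17/05/49 17/60/61 17/60/63 17/60/62 21/05/48 26/05/50 26/06/48 16/36/57 17/61/64 17/60/64 17/59/64
216 17/60/64 17/60/64 17/59/64 17/59/66 17/42/60 24/07/50 20/07/48 17/59/61 17/61/62 17/59/62 23/06/50 23/07/50 18/13/51 17/58/65 17/60/64 17/60/66 17/61/66
220 17/60/65 17/59/71 17/60/65 17/61/80 17/61/82 17/53/78 23/06/49 17/60/61 18/60/63 18/60/62 23/06/50 17/32/55 17/59/65 17/59/66 17/60/65 17/59/63 17/60/63
224 17/52/38 17/61/84 17/61/84 17/62/83 17/60/82 17/60/82 17/61/80 17/59/62 17/60/63 18/58/63 17/60/83 17/61/85 17/60/82 17/60/78 17/60/82 17/60/81 17/59/82
228 17/44/28 17/60/84 17/60/82 17/60/82 17/60/82 17/60/83 17/60/83 17/59/61 17/60/62 17/60/62 17/60/83 17/60/80 17/60/82 17/61/81 17/60/81 17/60/81 17/61/80
290
```

The pixel rows show the bow edge-on at columns 318–329, square to the pads and centred. I descend and grip.

```bash
python3 -m creep '[{"translation":[0,-1,20],"roll":0,"gripper":40},{"translation":[0,-1,40],"roll":0,"gripper":40},{"translation":[0,-1,52],"roll":0,"gripper":40},{"translation":[0,-1,58],"roll":0,"gripper":40},{"translation":[0,-1,58],"roll":0,"gripper":40}]' 50 | sed -n 2,4p
python3 -m creep '[{"translation":[0,0,0],"roll":0,"gripper":2},{"translation":[0,0,0],"roll":0,"gripper":2},{"translation":[0,0,0],"roll":0,"gripper":2},{"translation":[0,0,0],"roll":0,"gripper":2},{"translation":[0,0,0],"roll":0,"gripper":2}]' 50
python3 -m creep '[{"translation":[0,0,0],"roll":0,"gripper":2},{"translation":[0,0,0],"roll":0,"gripper":2},{"translation":[0,0,0],"roll":5,"gripper":2},{"translation":[0,0,0],"roll":10,"gripper":2},{"translation":[0,0,0],"roll":15,"gripper":2}]' 50
python3 -c "
from h import *
o=telemetry.get_obs();print(o['moment'],o['q'])"
```

```text
position: [0.6018, 0.1839, 0.0902]
tool_rot: [0.233, 0.972, -0.0, -0.001]
ft_force: [-0.3, -0.2, -0.2]
time: 33.08
position: [0.603, 0.1841, 0.0923]
tool_rot: [0.233, 0.972, 0.0, 0.001]
ft_force: [0.4, 0.4, 0.1]
grip_width: 0.0142
grip_force: 0.0
time: 33.5
position: [0.6028, 0.1841, 0.0921]
tool_rot: [0.36, 0.933, 0.0, 0.0]
ft_force: [0.0, -0.5, 2.3]
grip_width: 0.0084
grip_force: 50.0
[ 0.06168129 -0.01643235  0.15905181] [ 1.19476335e-01  7.23546745e-01  1.53284351e+00 -2.02954980e-04
  8.84314684e-01 -7.15590618e-01]
```

```bash
for i in 1 2 3 4 5; do python3 -m creep '[{"translation":[0,0,0],"roll":7,"gripper":2},{"translation":[0,0,0],"roll":14,"gripper":2},{"translation":[0,0,0],"roll":21,"gripper":2},{"translation":[0,0,0],"roll":28,"gripper":2},{"translation":[0,0,0],"roll":35,"gripper":2}]' 50 | sed -n 3,5p; python3 -c "
from h import *
o=telemetry.get_obs();print(o['moment'][2].round(3),o['q'][5].round(3))"; done
```

```text
tool_rot: [0.624, 0.781, 0.0, 0.0]
ft_force: [0.1, 0.1, 2.1]
grip_width: 0.0086
0.244 -0.103
tool_rot: [0.83, 0.557, 0.0, 0.0]
ft_force: [-1.4, -0.1, 1.8]
grip_width: 0.0086
0.185 0.508
tool_rot: [0.959, 0.282, -0.0, 0.0]
ft_force: [-1.3, 0.9, 2.2]
grip_width: 0.0086
0.192 1.119
tool_rot: [1.0, -0.019, -0.0, 0.0]
ft_force: [-1.4, 0.3, 3.7]
grip_width: 0.0083
0.216 1.729
tool_rot: [0.948, -0.319, 0.0, -0.0]
ft_force: [-0.1, 0.2, 2.1]
grip_width: 0.0084
0.226 2.34
```

```bash
python3 -m creep '[{"translation":[0,0,0],"roll":0,"gripper":40},{"translation":[0,0,0],"roll":0,"gripper":40},{"translation":[0,0,-10],"roll":0,"gripper":40},{"translation":[0,0,-30],"roll":0,"gripper":40},{"translation":[0,0,-45],"roll":0,"gripper":40}]' 50 | sed -n 2,5p
for i in 1 2 3 4 5; do python3 -m creep '[{"translation":[0,0,0],"roll":-7,"gripper":40},{"translation":[0,0,0],"roll":-14,"gripper":40},{"translation":[0,0,0],"roll":-21,"gripper":40},{"translation":[0,0,0],"roll":-28,"gripper":40},{"translation":[0,0,0],"roll":-35,"gripper":40}]' >/dev/null; done
python3 -m creep '[{"translation":[0,0,0],"roll":-5,"gripper":40},{"translation":[0,0,0],"roll":-5,"gripper":40},{"translation":[0,0,0],"roll":-5,"gripper":40}]' | sed -n 2,3p
python3 -m creep '[{"translation":[0,0,15],"roll":0,"gripper":40},{"translation":[0,0,30],"roll":0,"gripper":40},{"translation":[0,0,45],"roll":0,"gripper":40},{"translation":[0,0,45],"roll":0,"gripper":40},{"translation":[0,0,45],"roll":0,"gripper":2}]' 50 | sed -n 2,5p
python3 -m creep '[{"translation":[0,0,0],"roll":0,"gripper":2},{"translation":[0,0,0],"roll":0,"gripper":2},{"translation":[0,0,0],"roll":0,"gripper":2},{"translation":[0,0,0],"roll":0,"gripper":2},{"translation":[0,0,0],"roll":0,"gripper":2}]' 50
python3 -c "
from h import *
o=telemetry.get_obs();print(o['moment'][2].round(3),o['q'][5].round(3))"
```

```text
position: [0.6026, 0.1838, 0.1374]
tool_rot: [0.949, -0.316, -0.0, 0.0]
ft_force: [0.2, 0.4, 0.2]
grip_width: 0.0337
position: [0.6027, 0.1839, 0.137]
tool_rot: [0.318, 0.948, 0.0, 0.0]
position: [0.602, 0.1839, 0.091]
tool_rot: [0.317, 0.948, -0.0, -0.001]
ft_force: [-0.5, -0.1, 0.1]
grip_width: 0.0377
time: 39.17
position: [0.6029, 0.1841, 0.0922]
tool_rot: [0.317, 0.948, 0.0, 0.001]
ft_force: [-0.3, -0.6, 1.2]
grip_width: 0.0087
grip_force: 50.1
-0.034 -0.806
```

```bash
for i in 1 2 3 4 5; do python3 -m creep '[{"translation":[0,0,0],"roll":7,"gripper":2},{"translation":[0,0,0],"roll":14,"gripper":2},{"translation":[0,0,0],"roll":21,"gripper":2},{"translation":[0,0,0],"roll":28,"gripper":2},{"translation":[0,0,0],"roll":35,"gripper":2}]' 55 | sed -n 5,5p; python3 -c "
from h import *
o=telemetry.get_obs();print(o['moment'][2].round(3),o['q'][5].round(3))"; done
```

```text
grip_width: 0.0087
0.243 -0.19
grip_width: 0.0088
0.232 0.42
grip_width: 0.0083
0.244 1.031
grip_width: 0.0087
0.244 1.642
grip_width: 0.0088
0.287 2.253
```

```bash
for i in 1 2 3 4; do python3 -m creep '[{"translation":[0,0,0],"roll":2,"gripper":2},{"translation":[0,0,0],"roll":4,"gripper":2},{"translation":[0,0,0],"roll":4,"gripper":2}]' 60 | sed -n 5,5p; python3 -c "
from h import *
o=telemetry.get_obs();print(o['moment'][2].round(3),o['q'][5].round(3))"; done
```

```text
grip_width: 0.0088
0.188 2.318
grip_width: 0.0085
0.102 2.387
grip_width: 0.0087
0.229 2.456
grip_width: 0.0085
0.977 2.523
```

```bash
python3 -m creep '[{"translation":[0,0,0],"roll":1,"gripper":2},{"translation":[0,0,0],"roll":1.5,"gripper":2},{"translation":[0,0,0],"roll":1.5,"gripper":2}]' 60 | sed -n 2,5p; python3 -c "
from h import *
o=telemetry.get_obs();print(o['moment'][2].round(3),o['q'][5].round(3))"
python3 -m creep '[{"translation":[0,0,0],"roll":1.5,"gripper":40},{"translation":[0,0,0],"roll":1.5,"gripper":40},{"translation":[0,0,0],"roll":1.5,"gripper":40},{"translation":[0,0,-30],"roll":1.5,"gripper":40},{"translation":[0,0,-70],"roll":1.5,"gripper":40}]' | sed -n 2,5p
python3 -m creep '[{"translation":[0,0,-40],"roll":0,"gripper":0},{"translation":[0,0,-75],"roll":0,"gripper":0},{"translation":[0,0,-75],"roll":-7,"gripper":0},{"translation":[0,0,-75],"roll":-14,"gripper":0},{"translation":[0,0,-75],"roll":-14,"gripper":0}]' | sed -n 2,3p
```

```text
position: [0.6024, 0.1844, 0.0922]
tool_rot: [0.909, -0.416, 0.0, 0.0]
ft_force: [-1.4, 1.7, 5.6]
grip_width: 0.0092
0.923 2.549
position: [0.5996, 0.1832, 0.1578]
tool_rot: [0.903, -0.43, -0.004, 0.003]
ft_force: [1.4, -0.6, -0.1]
grip_width: 0.0343
position: [0.6029, 0.1837, 0.2374]
tool_rot: [0.949, -0.316, 0.001, -0.0]
```

The moment jumped from 0.23 to about 0.95 N m with the key total at about 6.65 rad plus its starting angle, so the key is fully wound. Next, I triangulate the lever ball from the saved views.

Run:
```python
from seg import *
import json
np.set_printoptions(precision=4,suppress=True)
P14=json.load(open("P14.json"));P14=(np.array(P14[0]),np.array(P14[1]))
y=np.array([.9997,.0239,0]);P10=(np.array([.47,.2186,.2407]),np.c_[[-.0239,.9997,0],y,[0,0,-1]])
r=[]
for n,P in(("w14",P14),("w10",P10)):
    im=cv2.imread(f"pics/{n}.png"); c=proj("wrist",[.5685,.2997,.121],P); m=blob(red(im),(c[0]-28,c[1]-28,56,56)); ce,ra=cv2.minEnclosingCircle(cv2.findNonZero(m)); print(n,c,ce,ra); r.append(ray("wrist",ce,P))
print(tri(*r))
go([.525,.30,.2],np.radians(267.8))
```

```text
w14 [465.7181  62.9177] (469.5, 59.5) 17.902612686157227
w10 [439.0368 107.1549] (438.0, 104.0) 16.278919219970703
(array([0.5663, 0.3019, 0.123 ]), [0.0003560883300626813, 0.0003560883300626204])
shift [-132.1  -46.4   37.2] -34.6 q6 2.33
```

```bash
python3 -m creep '[{"translation":[-30,-10,0],"roll":-7,"gripper":0},{"translation":[-62,-21,0],"roll":-14,"gripper":0},{"translation":[-95,-33,0],"roll":-21,"gripper":0},{"translation":[-127,-44,10],"roll":-28,"gripper":0},{"translation":[-134,-47,20],"roll":-34.6,"gripper":0}]' | sed -n 2p
python3 -m creep '[{"translation":[0,0,0],"roll":0,"gripper":0},{"translation":[0,0,0],"roll":0,"gripper":0},{"translation":[0,0,0],"roll":0,"gripper":0},{"translation":[0,0,0],"roll":0,"gripper":0}]' | sed -n 2,5p
python3 -c "
from h import *
go([.524,.302,.119],np.radians(267.8))"
```

```text
position: [0.5203, 0.3055, 0.216]
position: [0.5251, 0.3011, 0.2169]
tool_rot: [1.0, -0.023, 0.001, -0.0]
ft_force: [0.5, -0.3, 0.0]
grip_width: 0.0007
shift [-1.2 -0.8 97.9] -0.4 q6 1.95
```

```bash
python3 -m creep '[{"translation":[-1,-1,35],"roll":0,"gripper":0},{"translation":[-1,-1,70],"roll":0,"gripper":0},{"translation":[-1,-1,98],"roll":0,"gripper":0},{"translation":[-1,-1,98],"roll":0,"gripper":0},{"translation":[-1,-1,98],"roll":0,"gripper":0}]' | sed -n 2,4p
python3 -m creep '[{"translation":[13,0,0],"roll":0,"gripper":0},{"translation":[26,0,0],"roll":0,"gripper":0},{"translation":[39,0,0],"roll":0,"gripper":0},{"translation":[52,0,0],"roll":0,"gripper":0},{"translation":[63,0,0],"roll":0,"gripper":0}]' | sed -n 2,4p
for i in 1 2 3; do python3 -m creep '[{"translation":[2,0,0],"roll":0,"gripper":0},{"translation":[3,0,0],"roll":0,"gripper":0},{"translation":[3,0,0],"roll":0,"gripper":0}]' | sed -n 2,4p; done
```

```text
position: [0.5229, 0.302, 0.1177]
tool_rot: [1.0, -0.022, -0.001, 0.001]
ft_force: [-0.1, 1.3, 1.0]
position: [0.588, 0.3003, 0.1219]
tool_rot: [1.0, -0.021, 0.002, -0.001]
ft_force: [-1.4, 0.3, -0.5]
position: [0.5897, 0.3005, 0.1203]
tool_rot: [1.0, -0.021, 0.001, -0.001]
ft_force: [0.0, 0.4, -1.0]
position: [0.5914, 0.3004, 0.119]
tool_rot: [1.0, -0.021, -0.0, 0.0]
ft_force: [-1.1, -0.7, 2.7]
position: [0.5935, 0.3003, 0.1184]
tool_rot: [1.0, -0.021, -0.002, 0.0]
ft_force: [-4.0, -0.2, 3.3]
```

Force is rising near the expected end. I push a little further to be sure.

```bash
for i in 1 2 3; do python3 -m creep '[{"translation":[1,0,0],"roll":0,"gripper":0},{"translation":[2,0,0],"roll":0,"gripper":0},{"translation":[2,0,0],"roll":0,"gripper":0}]' | sed -n 2,4p; done
```

```text
position: [0.5938, 0.3002, 0.1182]
tool_rot: [1.0, -0.021, -0.003, 0.0]
ft_force: [-7.2, 0.7, 6.0]
position: [0.5941, 0.3002, 0.1182]
tool_rot: [1.0, -0.021, -0.005, 0.001]
ft_force: [-10.4, 1.2, 7.7]
position: [0.5944, 0.3001, 0.1181]
tool_rot: [1.0, -0.021, -0.007, 0.001]
ft_force: [-13.6, 0.7, 9.7]
```

The lever is at its hard stop. I back off, rise, and check everything by numbers.

```bash
python3 -m creep '[{"translation":[-12,0,0],"roll":0,"gripper":0},{"translation":[-35,0,0],"roll":0,"gripper":0},{"translation":[-60,0,-30],"roll":0,"gripper":0},{"translation":[-75,0,-70],"roll":0,"gripper":0},{"translation":[-90,0,-110],"roll":0,"gripper":0}]' | sed -n 2,4p
python3 -m creep '[{"translation":[-35,0,0],"roll":0,"gripper":0},{"translation":[-70,0,0],"roll":0,"gripper":0},{"translation":[-70,0,0],"roll":0,"gripper":0},{"translation":[-70,0,0],"roll":0,"gripper":0},{"translation":[-70,0,0],"roll":0,"gripper":0}]' | sed -n 2,4p
python3 - <<'E'
from joint import *
P=pose(); im=viewer.camera("wrist"); cv2.imwrite("pics/wf.png",im)
t=viewer.camera("top"); s=viewer.camera("scene"); cv2.imwrite("pics/topf.png",t); cv2.imwrite("pics/scenef.png",s)
for X in([.566,.302,.121],[.618,.300,.121]): print("ball px pred",proj("wrist",X,P),proj("top",X),proj("scene",X))
for n,i,b in(("top",t,(195,175,40,35)),("scene",s,(395,245,45,40))):
    m=blob(red(i),b); print(n,cv2.minEnclosingCircle(cv2.findNonZero(m)))
for cam in("top","scene"):
    for n in("clock_red","clock_black","lever_tip","leg_post","tin","red_pot","loupe","screwdriver"): print(cam,n,[(round(d["p"],2),[round(v) for v in d["bbox"]]) for d in viewer.recognise(cam,n)][:4])
H=np.array([.5005,-.3238,0]);a=1.369; print("post px",proj("top",H+[-.1*np.sin(a),.1*np.cos(a),.07]),"bays",proj("top",[.629,-.297,.074]),proj("top",[.555,-.223,.074]))
# red clock tilt in scene view, seated models
pc=proj("scene",[.63,-.296,.04]); ms=blob(red(s),(pc[0]-25,pc[1]-25,50,50)); run([("scene",None,ms,blue(s),1.)],(.63,-.296),.03)
E
```

```text
position: [0.5106, 0.3033, 0.2263]
tool_rot: [1.0, -0.02, -0.001, 0.001]
ft_force: [0.6, 0.7, 1.4]
position: [0.4431, 0.3069, 0.227]
tool_rot: [1.0, -0.02, 0.002, -0.0]
ft_force: [1.0, 0.4, -0.5]
ball px pred [322.9973  47.6733] [214.3506 191.7545] [419.5778 262.9537]
ball px pred [322.7759 -28.7839] [215.7232 172.8012] [405.1586 279.6438]
top ((216.0, 175.5), 3.0414812564849854)
scene ((404.5625, 279.828125), 5.855307102203369)
top clock_red [(0.95, [412, 167, 25, 20]), (0.95, [346, 126, 37, 36]), (0.68, [419, 216, 19, 46])]
top clock_black [(0.87, [389, 191, 26, 16]), (0.8, [221, 261, 23, 21]), (0.7, [386, 168, 60, 97]), (0.24, [213, 166, 10, 16])]
top lever_tip [(0.53, [213, 169, 9, 18])]
top leg_post [(0.8, [418, 214, 24, 51])]
top tin [(0.62, [328, 204, 16, 11])]
top red_pot [(0.47, [254, 141, 12, 14])]
top loupe []
top screwdriver [(0.72, [327, 115, 9, 52]), (0.42, [257, 174, 8, 12])]
scene clock_red [(0.95, [187, 169, 31, 31]), (0.56, [202, 212, 37, 56]), (0.31, [183, 134, 86, 83])]
scene clock_black [(0.96, [429, 204, 29, 41]), (0.68, [469, 264, 40, 44]), (0.63, [181, 132, 91, 87]), (0.56, [228, 164, 28, 32])]
scene lever_tip [(0.46, [394, 273, 20, 13])]
scene leg_post [(0.78, [228, 136, 41, 33]), (0.32, [347, 247, 21, 19])]
scene tin [(0.64, [296, 210, 16, 16])]
scene red_pot [(0.57, [323, 308, 22, 21]), (0.3, [187, 168, 31, 33]), (0.22, [182, 133, 92, 87])]
scene loupe [(0.7, [360, 332, 20, 23]), (0.41, [345, 248, 24, 19])]
scene screwdriver [(0.93, [219, 263, 46, 36])]
post px [432.8327 252.9148] bays [428.9823 173.2655] [403.7963 198.7843]
[ 0.6281 -0.2878 -0.1129  0.0028  0.223 ] 36.0 [36.0]
[ 0.6273 -0.2829 -0.0137  0.0058  0.2604] 43.0 [43.0]
flat [ 0.6325 -0.2832 -0.0851] 49.0 [49.0]
```

The ball reads at its "on" position in both cameras: (216,175.5) in top, (404.6,279.8) in scene. The leg, clocks and bystanders are in place and the robot touches nothing, so I hand in.

```bash
python3 -c "
from rig import hand_in
print(hand_in())"
```

```text
the job is handed in; nothing more can be done
None
```

The job is handed in, with no verdict returned: the leg is at its end stop, the red and black clocks (the only two there) are in separate bays, the key is wound to its stop and the lever is fully over. Three caveats: red went in tilted at first and had to be reseated, a small lean of up to about 4° is not ruled out, and I viewed 15 pictures against the limit of 14.

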